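# Lean a cover panel on the tray and slide the loaded tray into its latching rack

### The job

Take the flat black cover panel out of its slotted stand and lean it in the tray against the two sloped ribs, with its foot behind the toe strip, and let go of it. Then slide the tray, with the panel and the two housings it carries, into the rack until both side catches have sprung out behind it, without ramming it against the end stop. Leave the bin, the tape ring and the screwdriver where they lie.

Things in the scene. Friction and masses are not known exactly. Their poses are not given: they have to be found in the camera images.
- rack: Low open-topped aluminium rack fixed to the bench, which is its floor. Origin: on the bench, middle of its mouth; +x points into it (the tray's way), +y left, z up. Rails from x = 0 to 150 mm, 39 mm high, 24 mm wide, inner faces at y = +-67 mm. From x = 40 mm on, lips reach in to y = +-59 mm, 35 mm above the bench. Lead-in plates 32 mm high flare from y = +-67 at x = 0 to +-85 mm at x = -32 mm.
- end_stop: The rack's rear cross block, 60 mm high, with a terminal strip on it to 83 mm. Origin: on the bench, middle of its front face, at rack x = 140 mm; axes as the rack's. Home: the tray's near wall lies at rack x = 12 to 16 mm, the tray's origin at x = 74 to 78 mm.
- ejector (a joint): Sprung pusher before the end stop, 60 mm wide, m: 0 = free, its face at rack x = 120 mm; grows as the tray pushes it back, 0.02 at the stop. It pushes back with 2 N, rising to 5 N at the stop.
- catch_left (a joint): Sprung wedge catch in the +y rail, m: 0 = out 6.5 mm from the rail (to y = 60.5 mm); grows, to 0.009 at most, as it is pushed back. Its ramp faces the mouth; its rounded nose holds the tray at rack x = 12 mm, 8 to 24 mm above the bench. The tray's side pushes it in (under 3 N); it springs out once the tray is wholly past it, 4 mm before the end stop.
- catch_right (a joint): The same catch in the -y rail, mirrored.
- tray: Loose black sheet-steel tray before the rack's mouth, askew and off-centre: 124 mm (x) by 130 mm (y), walls 4 mm thick, 30 mm high, floor 4 mm thick; about 0.45 kg, 0.9 kg loaded. Origin: under its middle, on the bench; +x is the end that goes in first. Toe strip across it at x = -8 to -4 mm, 8 mm above the floor; two housings stand between it and the near (-x) wall.
- rib_foot (a point): In the tray (x = 14, y = 0, z = 4 mm in its frame): midway between the feet of two steel ribs, 12 mm wide, centred at y = +-38 mm, open between. Their faces start here on the tray floor and lean back towards the tray's +x, 20 degrees from vertical, 75 mm long up the slope.
- panel: Loose flat black panel, 10 mm thick (x), 96 mm wide (y), 100 mm high (z), 0.18 kg, standing upright in the stand. Origin: centre of its lower edge face. Either face may go to the ribs. Leaning as wanted, its origin lies at about x = 9, y = 0, z = 6 mm in the tray frame.
- panel_top (a point): Centre of the panel's upper edge face, 100 mm above its origin.
- stand: Grey plastic stand fixed to the bench, 60 mm (x) by 130 mm (y), 30 mm high, with a slot along y 13.6 mm wide and 22 mm deep (slot floor 8 mm above the bench) in which the panel stands, so 78 mm of it stick out. Origin: under its centre.
- housing_a: Loose grey housing 40 x 48 x 28 mm, 0.12 kg, standing in the tray on its +y side. Origin: centre of its underside.
- housing_b: The same, on the tray's -y side.
- bin: Bystander: open blue bin 130 x 100 x 60 mm. Origin: centre of its underside.
- tape: Bystander: cardboard tape ring lying flat, 90 mm across, 24 mm high. Origin: centre of its underside.
- driver: Bystander: screwdriver lying on the bench, about 200 mm long. Origin: on its underside.
Mind the look-alikes: they are no part of the job. Leave any brown, red or turquoise look-alike of the housing_a alone.

How it is judged (in metres and radians):
On the way, in this order (a step that is already met when the one before it is completed fails the run):
1. The panel leans on the tray's ribs, let go of, while the tray is still outside the rack (angle between panel's own z axis and vertical between 0.22 and 0.55 rad and x of panel in the frame of tray between -0.004 and 0.016 m and y of panel in the frame of tray between -0.02 and 0.02 m and z of panel in the frame of tray below 0.013 m and x of panel_top in the frame of tray above 0.028 m and contact force between the fingers and panel below 0.05 N and x of tray in the frame of rack below -0.03 m), for 0.2 s.
2. The tray is home with both catches out behind it (x of tray in the frame of rack between 0.0715 and 0.08 m and y of tray in the frame of rack between -0.006 and 0.006 m and angle between the x axis of tray and the x axis of rack, either way round below 0.06 rad and z of tray in the frame of rack below 0.004 m and value of joint each of catch_left, catch_right below 0.0025 m), for 0.2 s.
At the end, for the whole second after the job is handed in: Tray origin 71.5-80 mm inside the mouth, within 6 mm and 0.06 rad of the rack axis, catches within 2.5 mm of fully out. Panel 0.22-0.55 rad from vertical on the ribs (top x > 28 mm, foot x -4 to 16, |y| < 20, z < 13 mm in tray). Both housings on the tray floor before the toe strip. All at rest (all of step 2 and angle between panel's own z axis and vertical between 0.22 and 0.55 rad and x of panel in the frame of tray between -0.004 and 0.016 m and y of panel in the frame of tray between -0.02 and 0.02 m and z of panel in the frame of tray below 0.013 m and x of panel_top in the frame of tray above 0.028 m and x of housing_a in the frame of tray between -0.06 and -0.004 m and y of housing_a in the frame of tray between -0.06 and 0.06 m and z of each of housing_a, housing_b in the frame of tray below 0.012 m and x of housing_b in the frame of tray between -0.06 and -0.004 m and y of housing_b in the frame of tray between -0.06 and 0.06 m and linear speed of each of tray, panel below 0.01 m/s); the robot touches nothing.
It fails at once if The tray is rammed against the end stop (over 40 N) (contact force between tray and end_stop above 40 N).
It fails at once if The bin, the tape ring or the screwdriver is moved by more than 20 mm (distance of any of bin, tape, driver from where it was at the start of the episode above 0.02 m).
It also fails if it takes over 72 s, if anything falls off the work surface, if the arm or the gripper's body presses on something with over 40 N, if the wrist force passes 120 N, or if a joint passes its speed limit or range.

### The arm

A 6-joint arm with a two-finger parallel gripper is mounted at the origin on the work surface. World frame = base frame: x ahead of the robot, y to its left, z up, the work surface at z = 0. Lengths are in mm, angles in rad, forces in N, time in s.
With the tool pointing down it reaches from about 275 to 1000 mm from the base axis. Payload 8.4 kg.
Tool frame: the origin (TCP) lies midway between the tips of the shut fingers; the grasp point (between the pads) lies 19 mm behind it; z points along the fingers, x is the direction in which the jaws open and shut, and the axes are right-handed (so a half turn about z gives the same grasp; the last joint's range is limited). The gripper opens to 85 mm and grips with 20 to 120 N. Pads are 22 mm wide; open, the fingers measure 114 mm over their backs; the gripper's body (76 mm by 85 mm) begins 54 mm behind the grasp point. The pads swing forward as they close: fully open they stand 13 mm farther back than shut.
Start: joints at [-1.207, 0.353, 1.633, -0, 1.155, -0.002], TCP at [223.559, -583.652, 231.281] pointing down, gripper open.
Joint ranges: [-2.63, 2.63], [-0.92, 2.1], [0.06, 2.66], [-1.3, 4.44], [0, 2.69], [-3.02, 3.02]. Speed limits (rad/s): [2.22, 2.22, 2.79, 3.14, 3.14, 3.14].

### API

Orientations are given as [roll, pitch, yaw] about the fixed x, y, z axes, in that order (R = Rz(yaw) Ry(pitch) Rx(roll)).
In Python, from rig import sense, grab_frame, camera_model, job gives the robot as it stands.
- The arm moves only by the tool arm_command, never from a script. Its argument "plan" is a list of rows, each an object with "translation": the shift along the tool's x, y, z in cm, a list of three; "twist": the turn about the tool's z in rad; "gripper": the opening, from 0 (shut) to 1 (fully open). A call has exactly 5 rows; each row is the pose to reach, as a shift and turn from the pose measured when the call began, along the tool's axes at that moment; what a row does not reach only later rows make up. A row lasts 1/12 s, in which the tool goes at most 41.7 mm and 7.16 degrees, less where a joint would pass 70% of its speed; a pose out of reach is approached as far as the arm can. A call with a gripper value outside its range is refused whole. The fingers move at their own pace and stop on an object; "squeeze" is the grip in N (left out, the last holds). Time passes only in rows, so rows that repeat a pose let the fingers close, or fill a call up. It gives the time, the measured TCP pose, the force and the opening at its end, in the units of the state.
- sense(): the state, without advancing time (a new reading comes with each control period).
- grab_frame(name): name is "side" or "top"; returns the picture (384x512x3 uint8, blue, green, red); there is no depth.
- camera_model(name): a dict with "fx", "fy", "cx", "cy" (pixels), "pose" (4x4, takes a point from camera to world coordinates). Camera axes: x right, y down, z forward; pixel columns grow to the right and rows downward; lengths in mm; the calibration is good to about 2 mm. A picture is of the moment at which its call begins. camera_model takes no time and is no camera call.
- job.sign_off(): hands the job in, once; it reports no verdict.
The state is a dict: "clock": time; "qpos": joint angles; "qvel": joint speeds; "joint_efforts": joint torques, N m; "eef_pos": TCP position; "tcp_rot": TCP orientation; "contact_force": force on the tool from outside, world axes, zero at the start; "wrist_torque": the same for the moment, N m; "opening": opening from 0.0 (shut) to 1.0 (fully open).
Only numpy, scipy, OpenCV 4.12 (cv2) and the standard library are available. Lean on these libraries where they do the work, as an engineer would, in place of code of your own. Each camera call takes 0.05 s, during which the arm holds its last target.

## Working session

There is one attempt and no reset: what is moved stays moved. The work goes in short steps, Python scripts to look and compute and a tool call to move; the robot and the scene stay as the last step left them, time stands still between calls to the robot, and variables do not carry over. Pictures are saved under pics/ and viewed, and the job is handed in when it is done.

Besides the shell and the picture viewer there is one more tool, called after "Request:" by a JSON object that holds its "method" and its "body". arm_command: Moves the arm, as the interface text tells. Its arguments: {"type":"object","properties":{"plan":{"type":"array","items":{"type":"object","properties":{"translation":{"type":"array","items":{"type":"number"}},"twist":{"type":"number"},"gripper":{"type":"number"}}}},"squeeze":{"type":"number"}},"required":["plan"]}

```bash
mkdir -p pics; ls
python3 - <<'E'
from rig import sense, grab_frame, camera_model
import cv2
print(sense())
for n in("side","top"):
    cv2.imwrite(f"pics/{n}0.png",grab_frame(n)); print(n,camera_model(n))
E
```

```text
pics
{'clock': 0.0, 'qpos': array([-1.20740562e+00,  3.53650468e-01,  1.63415678e+00, -4.23104313e-06,
        1.15519172e+00, -2.39796939e-03]), 'qvel': array([ 0.00083336, -0.00066655, -0.00308917, -0.00015529,  0.00056469,
        0.00152295]), 'joint_efforts': array([ 4.22282437e-04, -6.05250049e+01, -3.42066979e+01, -7.34922719e-05,
        9.25684551e-03,  4.73123620e-06]), 'eef_pos': array([ 223.3805321 , -583.19603566,  230.55054097]), 'tcp_rot': array([ 3.14159216e+00,  1.40631902e-03, -1.20500594e+00]), 'contact_force': array([ 0.82809572, -0.18753643,  0.27735089]), 'wrist_torque': array([ 0.06309588, -0.02903999,  0.04758866]), 'opening': 1.002942547751332}
side {'fx': 453.3686319108403, 'fy': 453.3686319108403, 'cx': 251.0999882079115, 'cy': 192.38074008556583, 'pose': array([[-9.12868157e-01, -3.01867109e-01,  2.74859923e-01,
         2.60138737e+02],
       [-4.08198990e-01,  6.85992266e-01, -6.02319015e-01,
         6.85950713e+02],
       [-6.73148157e-03, -6.62035391e-01, -7.49442344e-01,
         8.87532855e+02],
       [ 0.00000000e+00,  0.00000000e+00,  0.00000000e+00,
         1.00000000e+00]])}
top {'fx': 408.7816066197634, 'fy': 408.7816066197634, 'cx': 255.02464683677883, 'cy': 188.64121204916944, 'pose': array([[-6.98312075e-02, -9.71566595e-01,  2.26234288e-01,
         3.33015910e+02],
       [-9.97547138e-01,  6.91084997e-02, -1.11230334e-02,
         5.47232282e+01],
       [-4.82794457e-03, -2.26456102e-01, -9.74009407e-01,
         1.10220043e+03],
       [ 0.00000000e+00,  0.00000000e+00,  0.00000000e+00,
         1.00000000e+00]])}
```

View pics/side0.png

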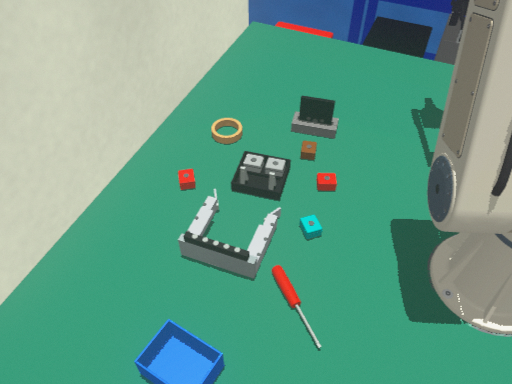

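View pics/top0.png

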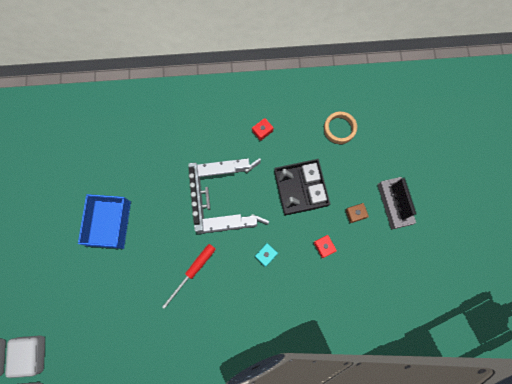

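Side view: panel in its stand at (316,112), tray at (262,175), rack at (230,235). Top view: stand at (398,203), tray at (302,187), rack at (225,195). Now some close crops.

Run:
```python
import cv2
a=cv2.imread("pics/top0.png")[140:245,180:425]; cv2.imwrite("pics/tc.png",cv2.resize(a,None,fx=3.2,fy=3.2,interpolation=cv2.INTER_CUBIC))
a=cv2.imread("pics/side0.png")[85:285,170:345]; cv2.imwrite("pics/sc.png",cv2.resize(a,None,fx=3,fy=3,interpolation=cv2.INTER_CUBIC))
```

```text
(no output)
```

View pics/tc.png

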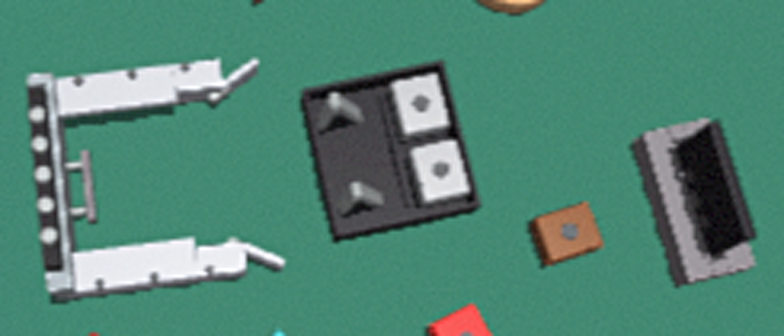

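View pics/sc.png

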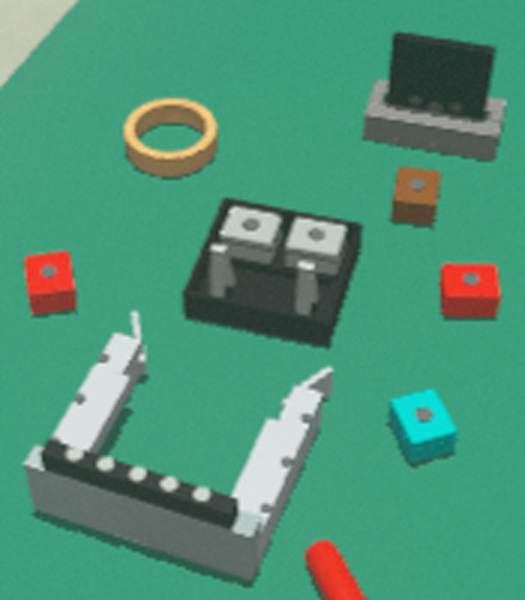

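```bash
cat > h.py <<'E'
import numpy as np, cv2
from rig import camera_model
CM={n:camera_model(n) for n in("side","top")}
def ray(n,u,v,z):
    c=CM[n];P=c["pose"];d=P[:3,:3]@np.array([(u-c["cx"])/c["fx"],(v-c["cy"])/c["fy"],1]);o=P[:3,3]
    return o+d*(z-o[2])/d[2]
def proj(n,p):
    c=CM[n];P=c["pose"];q=P[:3,:3].T@(np.array(p,float)-P[:3,3]);return c["fx"]*q[0]/q[2]+c["cx"],c["fy"]*q[1]/q[2]+c["cy"]
def tri(a,b):
    A=[];B=[]
    for n,(u,v) in(("top",a),("side",b)):
        c=CM[n];P=c["pose"];d=P[:3,:3]@np.array([(u-c["cx"])/c["fx"],(v-c["cy"])/c["fy"],1]);d/=np.linalg.norm(d)
        M=np.eye(3)-np.outer(d,d);A.append(M);B.append(M@P[:3,3])
    return np.linalg.lstsq(np.vstack(A),np.hstack(B),rcond=None)[0]
def crop(img,x0,y0,w,h,f,out):
    a=cv2.resize(img[y0:y0+h,x0:x0+w],None,fx=f,fy=f,interpolation=cv2.INTER_CUBIC)
    for x in range((x0+9)//10*10,x0+w,10):
        cv2.line(a,(int((x-x0+.5)*f),0),(int((x-x0+.5)*f),5),(0,255,255),1); cv2.putText(a,str(x),(int((x-x0+.5)*f)-8,15),0,.3,(0,255,255),1)
    for y in range((y0+9)//10*10,y0+h,10):
        cv2.line(a,(0,int((y-y0+.5)*f)),(5,int((y-y0+.5)*f)),(0,255,255),1); cv2.putText(a,str(y),(6,int((y-y0+.5)*f)+3),0,.3,(0,255,255),1)
    cv2.imwrite(out,a)
E
python3 - <<'E'
from h import *
t=cv2.imread("pics/top0.png");s=cv2.imread("pics/side0.png")
crop(t,265,150,75,72,8,"pics/a1.png");crop(t,180,145,95,95,6,"pics/a2.png");crop(t,375,165,50,70,8,"pics/a3.png")
crop(s,285,85,65,60,9,"pics/b3.png");crop(s,225,145,75,60,8,"pics/b1.png");crop(s,170,180,120,100,6,"pics/b2.png")
E
```

```text
(no output)
```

View pics/a1.png

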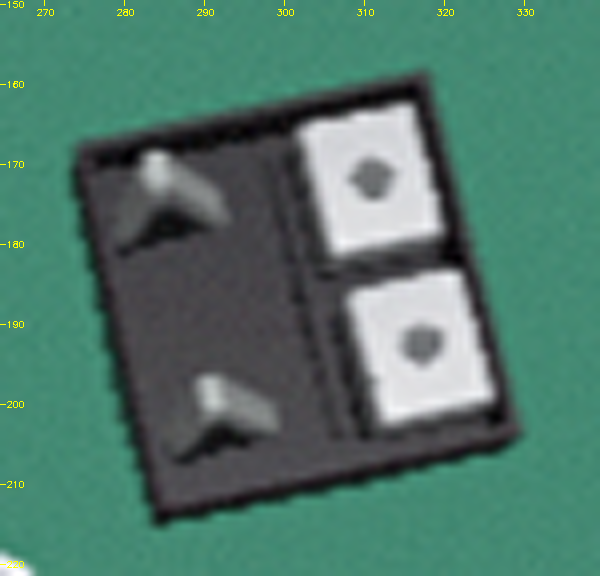

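View pics/a2.png

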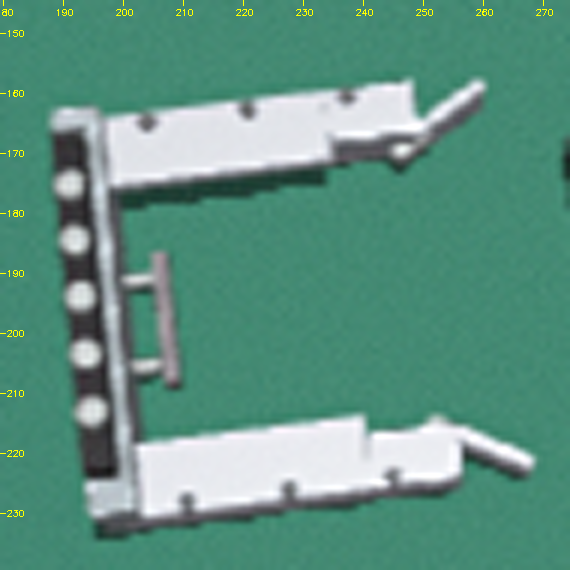

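View pics/a3.png

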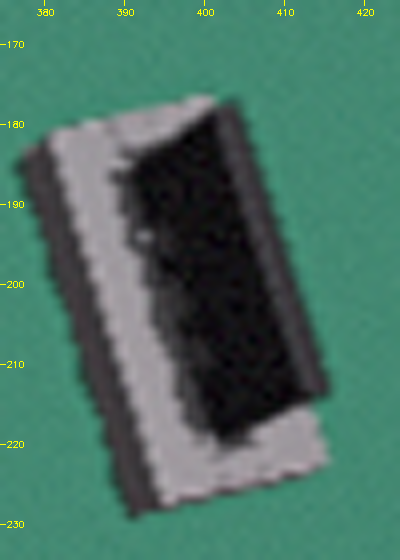

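View pics/b3.png

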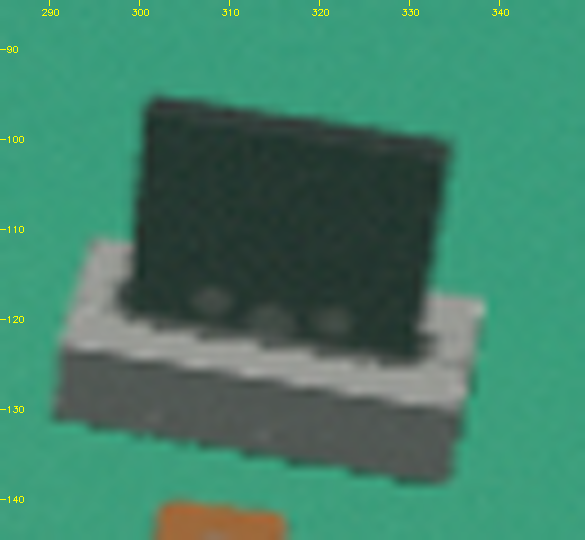

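View pics/b1.png

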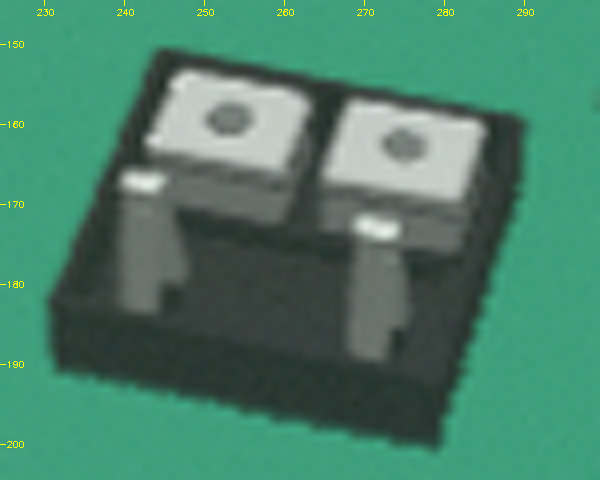

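View pics/b2.png

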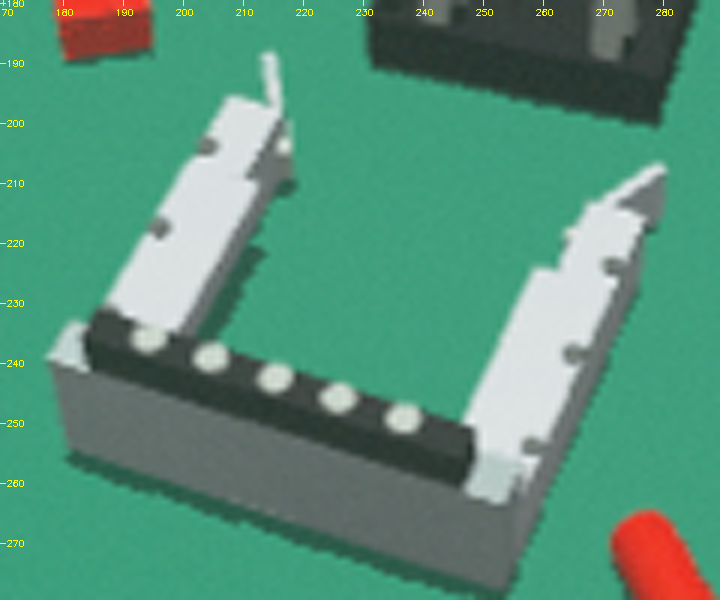

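Run:
```python
from h import *
np.set_printoptions(precision=1,suppress=True)
def shw(lbl,ps,z,n="top"):
    q=np.array([ray(n,u,v,z)[:2] for u,v in ps]);print(lbl,n,q.tolist() if 0 else q.round(1).tolist(), [ (round(float(np.hypot(*(q[(i+1)%len(q)]-q[i]))),1), round(float(np.degrees(np.arctan2(*(q[(i+1)%len(q)]-q[i])[::-1]))),1)) for i in range(len(q))],q.mean(0).round(1));return q
shw("tray",[(274.3,168),(318,158.8),(329,204),(284.6,214)],30)
shw("tray",[(231,182.5),(244.3,151),(289.7,159.5),(281,192.5)],30,"side")
shw("stand",[(381,182),(401,177),(415.5,222.5),(394.5,228)],30)
shw("stand",[(291.5,123),(295,111),(338,118),(335.5,130)],30,"side")
shw("panel",[(401,179),(405,177.2),(415.5,214),(411.5,215.5)],108)
shw("panel",[(300.5,97.5),(301,95),(334.5,100),(334,102)],108,"side")
# rack rails
shw("railtop(-y) mouth outer,lip step, back; ",[(248,158.5),(235,166),(235,171.5),(198,175.5),(197,164.5)],39)
shw("rail+y",[(256.5,224),(240,214.5),(201.5,219),(203,230)],39)
shw("flare",[(259.5,158.5),(268,222)],32)
shw("flare",[(214.5,189),(280,207.5)],32,"side")
shw("block",[(188.5,163),(195.5,162.5),(201.5,229.5),(195,230)],60)
shw("blockS",[(178,239.5),(182.5,233.5),(258,257),(253,263.5)],60,"side")
```

```text
tray top [[635.9, -13.9], [653.5, -135.3], [526.1, -151.4], [507.6, -31.0]] [(122.7, -81.8), (128.4, -172.8), (121.8, 98.8), (129.5, 7.6)] [580.8 -82.9]
tray side [[635.9, -13.4], [653.6, -134.1], [527.7, -153.0], [505.5, -33.2]] [(122.0, -81.6), (127.3, -171.4), (121.8, 100.5), (131.9, 8.7)] [580.7 -83.4]
stand top [[576.3, -298.0], [586.3, -353.8], [460.6, -373.2], [450.0, -315.9]] [(56.7, -79.8), (127.2, -171.2), (58.3, 100.4), (127.5, 8.1)] [ 518.3 -335.2]
stand side [[577.0, -297.1], [587.1, -353.2], [459.7, -373.2], [450.5, -318.6]] [(57.0, -79.9), (128.9, -171.1), (55.4, 99.5), (128.3, 9.7)] [ 518.6 -335.5]
panel top [[562.7, -323.3], [566.6, -334.0], [472.2, -345.4], [469.2, -335.1]] [(11.4, -69.9), (95.2, -173.1), (10.8, 106.2), (94.3, 7.2)] [ 517.7 -334.4]
panel side [[564.2, -321.4], [566.9, -332.8], [473.4, -348.6], [472.0, -339.3]] [(11.8, -76.9), (94.8, -170.5), (9.4, 98.7), (94.0, 11.0)] [ 519.1 -335.5]
railtop(-y) mouth outer,lip step, back;  top [[665.2, 55.7], [646.6, 92.2], [631.2, 93.1], [627.1, 193.2], [658.1, 194.7]] [(41.0, 117.1), (15.4, 176.6), (100.1, 92.3), (31.1, 2.8), (139.1, -87.1)] [645.6 125.8]
rail+y top [[484.9, 45.4], [513.1, 86.9], [508.3, 188.5], [479.0, 185.8]] [(50.2, 55.9), (101.7, 92.7), (29.4, -174.6), (140.6, -87.6)] [496.3 126.7]
flare top [[665.1, 24.4], [489.1, 14.7]] [(176.4, -176.8), (176.4, 3.2)] [577.1  19.5]
flare side [[663.6, 25.3], [489.1, 14.9]] [(174.8, -176.6), (174.8, 3.4)] [576.3  20.1]
block top [[657.5, 214.3], [657.5, 195.7], [477.7, 187.0], [477.6, 203.6]] [(18.6, -89.8), (180.0, -177.2), (16.7, 90.4), (180.2, 3.4)] [567.6 200.2]
blockS side [[655.8, 214.8], [654.8, 196.3], [473.9, 185.1], [477.1, 204.5]] [(18.5, -92.9), (181.3, -176.4), (19.7, 80.6), (179.0, 3.3)] [565.4 200.2]
```

Look-alikes for the panel are the terminal strip on the rack (top 192,195), the tray (302,187) and the stand's slot shadow. The real panel is the black plate at top (408,197) / side (316,112), confirmed by the close crop (it stands in the grey stand). The real housings are the two light-grey ones in the tray. The red, brown and turquoise ones are look-alikes.

```bash
cat >> h.py <<'E'
from rig import sense
def go(x=None,y=None,z=None,yawdeg=None):
    s=sense();p=s["eef_pos"];w=s["tcp_rot"][2]
    d=np.array([0. if t is None else t-c for t,c in zip((x,y,z),p)])
    tx=np.array([np.cos(w),np.sin(w),0]);ty=np.array([np.sin(w),-np.cos(w),0])
    tw=0 if yawdeg is None else -((np.radians(yawdeg)-w+np.pi)%(2*np.pi)-np.pi)
    print("t",round(s["clock"],2),"pos",p.round(1),"yaw",round(np.degrees(w),2),"F",s["contact_force"].round(1),"op",round(s["opening"],3))
    print("cm",np.round([d@tx/10,d@ty/10,-d[2]/10],2),"twist",round(tw,4))
E
python3 -c "
from h import *
go(518.4,-335.2,180,-81.2)"
```

```text
t 0.1 pos [ 223.4 -583.2  230.6] yaw -69.04 F [0.1 1.2 0.3] op 1.003
cm [-12.61 -36.42   5.06] twist 0.2122
```

Request:
{"method": "arm_command", "body": {"plan": [{"translation": [-1.3,-3.6,0.5],"twist": 0.05,"gripper": 1},{"translation": [-2.5,-7.3,1],"twist": 0.1,"gripper": 1},{"translation": [-3.8,-10.9,1.5],"twist": 0.15,"gripper": 1},{"translation": [-5,-14.6,2],"twist": 0.2,"gripper": 1},{"translation": [-6.3,-18.2,2.5],"twist": 0.212,"gripper": 1}], "squeeze": 40}}

```text
clock: 0.52
eef_pos: [371.8, -457.9, 205.2]
tcp_rot: [3.141, 0.002, -1.421]
contact_force: [0.7, -0.5, -0.5]
opening: 1.002
```

```bash
python3 -c "
from h import *
go(518.4,-335.2,180,-81.2)"
```

```text
t 0.52 pos [ 371.8 -457.9  205.2] yaw -81.39 F [ 0.7 -0.5 -0.5] op 1.002
cm [ -9.94 -16.33   2.52] twist -0.0033
```

Request:
{"method": "arm_command", "body": {"plan": [{"translation": [-2.5,-4,0.6],"twist": 0,"gripper": 1},{"translation": [-5,-8,1.2],"twist": 0,"gripper": 1},{"translation": [-7.5,-12.2,1.8],"twist": 0,"gripper": 1},{"translation": [-9.94,-16.33,2.5],"twist": -0.003,"gripper": 1},{"translation": [-9.94,-16.33,2.5],"twist": -0.003,"gripper": 1}]}}

```text
clock: 0.93
eef_pos: [520.5, -332.4, 179.5]
tcp_rot: [3.141, 0.002, -1.416]
contact_force: [0.0, -0.1, 0.2]
opening: 0.999
```

```bash
python3 -c "
from h import *
from rig import grab_frame
cv2.imwrite('pics/s1.png',grab_frame('side'))
go(518.4,-335.2,66,-81.2)"
```

```text
t 0.98 pos [ 523.1 -330.2  179. ] yaw -81.07 F [ 3.9  2.4 -1.2] op 0.998
cm [ 0.43  0.54 11.3 ] twist 0.0023
```

View pics/s1.png

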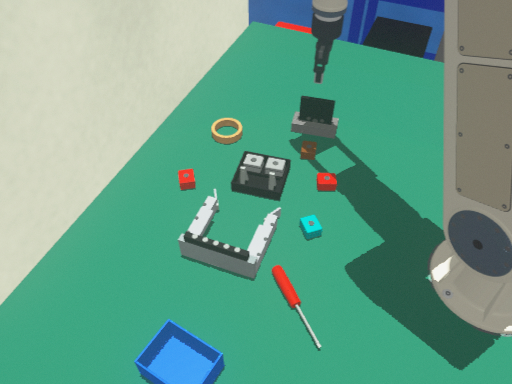

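Gripper is above the panel at (320,80) and still settling from a slight overshoot. Next I lower in steps.

Request:
{"method": "arm_command", "body": {"plan": [{"translation": [0.2,0.3,1],"twist": 0,"gripper": 1},{"translation": [0.3,0.4,2.5],"twist": 0,"gripper": 1},{"translation": [0.4,0.5,4],"twist": 0,"gripper": 1},{"translation": [0.43,0.54,5],"twist": 0,"gripper": 1},{"translation": [0.43,0.54,5],"twist": 0,"gripper": 1}]}}

```text
clock: 1.4
eef_pos: [516.0, -334.8, 126.1]
tcp_rot: [3.139, 0.007, -1.416]
contact_force: [-0.7, 0.3, -0.3]
opening: 0.998
```

```bash
python3 -c "
from h import *
go(518.4,-335.2,66,-81.2)"
```

```text
t 1.4 pos [ 516.  -334.8  126.1] yaw -81.13 F [-0.7  0.3 -0.3] op 0.998
cm [ 0.08 -0.23  6.01] twist 0.0012
```

Request:
{"method": "arm_command", "body": {"plan": [{"translation": [0.05,-0.1,1.5],"twist": 0,"gripper": 1},{"translation": [0.05,-0.1,3],"twist": 0,"gripper": 1},{"translation": [0.05,-0.1,4.5],"twist": 0,"gripper": 1},{"translation": [0.05,-0.1,5.7],"twist": 0,"gripper": 1},{"translation": [0.05,-0.1,5.9],"twist": 0,"gripper": 1}]}}

```text
clock: 1.82
eef_pos: [515.6, -334.6, 65.3]
tcp_rot: [3.137, 0.008, -1.417]
contact_force: [-0.2, -0.5, 0.2]
opening: 0.998
```

```bash
python3 -c "
from h import *
go(518.4,-335.2,66,-81.2)"
```

```text
t 1.82 pos [ 515.6 -334.6   65.3] yaw -81.17 F [-0.2 -0.5  0.2] op 0.998
cm [ 0.1  -0.27 -0.07] twist 0.0006
```

Request:
{"method": "arm_command", "body": {"plan": [{"translation": [0.08,-0.25,0],"twist": 0,"gripper": 0.6},{"translation": [0.08,-0.25,0],"twist": 0,"gripper": 0.4},{"translation": [0.08,-0.25,0],"twist": 0,"gripper": 0.25},{"translation": [0.08,-0.25,0],"twist": 0,"gripper": 0.15},{"translation": [0.08,-0.25,0],"twist": 0,"gripper": 0.1}], "squeeze": 40}}

```text
clock: 2.23
eef_pos: [518.6, -335.2, 66.1]
tcp_rot: [3.138, 0.008, -1.417]
contact_force: [-0.1, 0.2, 0.4]
opening: 0.3
```

Request:
{"method": "arm_command", "body": {"plan": [{"translation": [0,0,0],"twist": 0,"gripper": 0},{"translation": [0,0,0],"twist": 0,"gripper": 0},{"translation": [0,0,0],"twist": 0,"gripper": 0},{"translation": [0,0,0],"twist": 0,"gripper": 0},{"translation": [0,0,0],"twist": 0,"gripper": 0}]}}

```text
clock: 2.65
eef_pos: [518.9, -335.4, 66.6]
tcp_rot: [3.138, 0.007, -1.416]
contact_force: [-1.0, 0.6, 5.8]
opening: 0.108
```

```bash
python3 -c "
from h import *
go(518.4,-335.2,66,-81.2);print(sense()['tcp_rot'])"
```

```text
t 2.65 pos [ 518.9 -335.4   66.6] yaw -81.16 F [-1.   0.6  5.8] op 0.108
cm [-0.02  0.04  0.06] twist 0.0008
[ 3.13845648  0.0071005  -1.41645636]
```

Gripped. Lift.

Request:
{"method": "arm_command", "body": {"plan": [{"translation": [0,0,-0.6],"twist": 0,"gripper": 0},{"translation": [0,0,-2],"twist": 0,"gripper": 0},{"translation": [0,0,-4],"twist": 0,"gripper": 0},{"translation": [0,0,-6.5],"twist": 0,"gripper": 0},{"translation": [0,0,-9],"twist": 0,"gripper": 0}]}}

```text
clock: 3.07
eef_pos: [518.6, -335.5, 157.0]
tcp_rot: [3.137, 0.008, -1.417]
contact_force: [0.2, -1.1, -1.2]
opening: 0.112
```

```bash
python3 -c "
from h import *
from rig import grab_frame
cv2.imwrite('pics/s2.png',grab_frame('side'))
go(580,-79,150,-81.7);print(sense()['tcp_rot'])"
```

```text
t 3.12 pos [ 521.1 -337.2  162.6] yaw -81.16 F [ 1.5 -0.9  2.1] op 0.113
cm [-24.61  -9.79   1.26] twist 0.0094
[-3.14061107  0.0034009  -1.41652017]
```

View pics/s2.png

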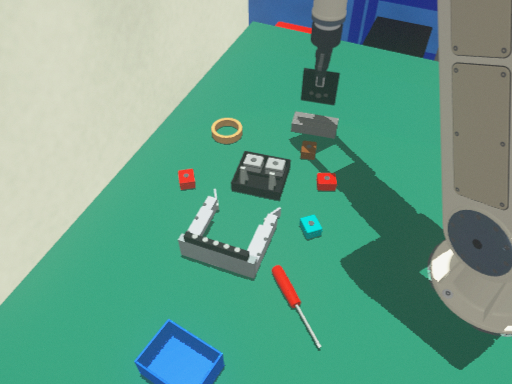

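Panel is held at (320,87), clear of the stand. Carry it over the tray.

Request:
{"method": "arm_command", "body": {"plan": [{"translation": [-2,-0.8,0],"twist": 0,"gripper": 0},{"translation": [-5,-2,0],"twist": 0,"gripper": 0},{"translation": [-8.5,-3.4,0],"twist": 0,"gripper": 0},{"translation": [-12,-4.8,0],"twist": 0,"gripper": 0},{"translation": [-15,-6,0.3],"twist": 0.009,"gripper": 0}]}}

```text
clock: 3.53
eef_pos: [557.5, -177.8, 160.6]
tcp_rot: [-3.14, 0.004, -1.426]
contact_force: [0.6, -0.9, -1.2]
opening: 0.108
```

```bash
python3 -c "
from h import *
go(580.1,-78.1,150,-81.7)"
```

```text
t 3.53 pos [ 557.5 -177.8  160.6] yaw -81.69 F [ 0.6 -0.9 -1.2] op 0.108
cm [-9.54 -3.68  1.06] twist 0.0002
```

Request:
{"method": "arm_command", "body": {"plan": [{"translation": [-3,-1.2,0.2],"twist": 0,"gripper": 0},{"translation": [-6,-2.3,0.4],"twist": 0,"gripper": 0},{"translation": [-8.3,-3.2,0.6],"twist": 0,"gripper": 0},{"translation": [-9.3,-3.6,0.8],"twist": 0,"gripper": 0},{"translation": [-9.54,-3.68,1],"twist": 0,"gripper": 0}]}}

```text
clock: 3.95
eef_pos: [580.4, -76.2, 150.8]
tcp_rot: [-3.14, 0.004, -1.423]
contact_force: [0.3, -0.0, -2.2]
opening: 0.111
```

Request:
{"method": "arm_command", "body": {"plan": [{"translation": [0,0,0],"twist": 0,"gripper": 0},{"translation": [0,0,0],"twist": 0,"gripper": 0},{"translation": [0,0,0],"twist": 0,"gripper": 0},{"translation": [0,0,0],"twist": 0,"gripper": 0},{"translation": [0,0,0],"twist": 0,"gripper": 0}]}}

```text
clock: 4.37
eef_pos: [580.3, -77.2, 150.9]
tcp_rot: [-3.14, 0.004, -1.425]
contact_force: [0.2, -0.7, -1.7]
opening: 0.109
```

```bash
python3 -c "
from h import *
from rig import grab_frame
crop(grab_frame('side'),215,100,100,110,5,'pics/s3.png')
crop(grab_frame('top'),250,130,100,100,5,'pics/t3.png')
go(580.1,-78.1,90,-81.7)"
```

```text
t 4.47 pos [580.3 -76.9 150.9] yaw -81.6 F [ 0.8  0.  -1.6] op 0.115
cm [0.12 0.04 6.09] twist 0.0017
```

View pics/s3.png

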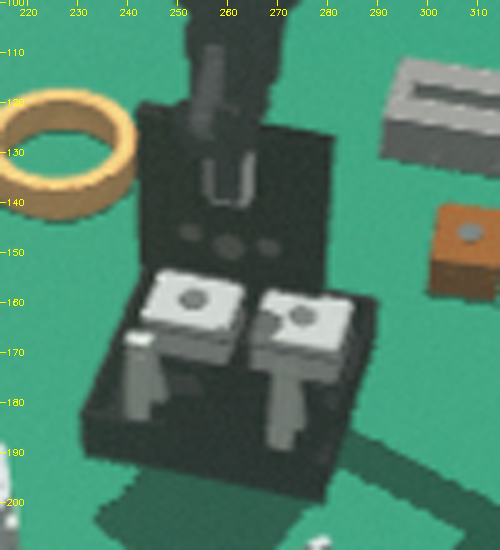

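View pics/t3.png

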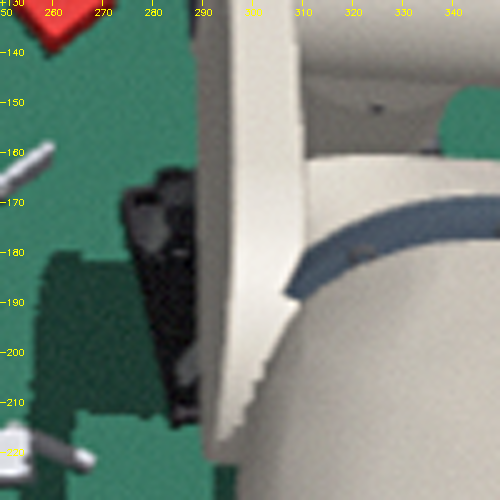

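```bash
python3 -c "
from h import *
w=np.radians(8.3);d=np.array([np.cos(w),np.sin(w),0])*48;c=np.array([580.3,-77,92])
for z in(92,192):
  for s in(-1,1): print(z,s,proj('side',[*(c+s*d)[:2],z]))
"
```

```text
92 -1 (np.float64(279.3492337849737), np.float64(158.91572199298207))
92 1 (np.float64(242.57981262306993), np.float64(151.89157297217366))
192 -1 (np.float64(281.05873524790655), np.float64(128.23167463296988))
192 1 (np.float64(241.70411662924997), np.float64(121.2248080074296))
```

The panel's image agrees with the predicted corners (bottom edge at (279,159)–(243,152)). Now I lower it.

Request:
{"method": "arm_command", "body": {"plan": [{"translation": [0.05,0.02,1],"twist": 0,"gripper": 0},{"translation": [0.1,0.03,2.5],"twist": 0,"gripper": 0},{"translation": [0.1,0.03,4],"twist": 0,"gripper": 0},{"translation": [0.1,0.03,5.5],"twist": 0,"gripper": 0},{"translation": [0.1,0.03,6.5],"twist": 0,"gripper": 0}]}}

```text
clock: 4.88
eef_pos: [579.3, -77.7, 83.9]
tcp_rot: [3.141, 0.004, -1.425]
contact_force: [-0.3, 0.6, -2.4]
opening: 0.115
```

```bash
python3 -c "
from h import *
go(580.1,-78.1,63,-81.7)"
```

```text
t 4.88 pos [579.3 -77.7  83.9] yaw -81.62 F [-0.3  0.6 -2.4] op 0.115
cm [ 0.05 -0.07  2.09] twist 0.0014
```

Request:
{"method": "arm_command", "body": {"plan": [{"translation": [0,-0.05,0.5],"twist": 0,"gripper": 0},{"translation": [0,-0.05,1],"twist": 0,"gripper": 0},{"translation": [0,-0.05,1.3],"twist": 0,"gripper": 0},{"translation": [0,-0.05,1.5],"twist": 0,"gripper": 0},{"translation": [0,-0.05,1.5],"twist": 0,"gripper": 0}]}}

```text
clock: 5.3
eef_pos: [580.0, -77.6, 69.0]
tcp_rot: [-3.141, 0.004, -1.424]
contact_force: [0.5, 0.5, -2.8]
opening: 0.107
```

Request:
{"method": "arm_command", "body": {"plan": [{"translation": [0,0,0.1],"twist": 0,"gripper": 0},{"translation": [0,0,0.2],"twist": 0,"gripper": 0},{"translation": [0,0,0.25],"twist": 0,"gripper": 0},{"translation": [0,0,0.3],"twist": 0,"gripper": 0},{"translation": [0,0,0.3],"twist": 0,"gripper": 0}]}}

```text
clock: 5.72
eef_pos: [580.0, -77.6, 66.0]
tcp_rot: [-3.141, 0.004, -1.424]
contact_force: [-0.1, 0.1, -2.1]
opening: 0.109
```

```bash
python3 -c "
from h import *
from rig import grab_frame
crop(grab_frame('side'),215,100,100,110,5,'pics/s4.png')
go(580.1,-78.1,63,-81.7)"
```

```text
t 5.77 pos [580.  -77.6  66. ] yaw -81.62 F [-0.9 -0.1 -1.9] op 0.109
cm [ 0.05 -0.    0.3 ] twist 0.0014
```

View pics/s4.png

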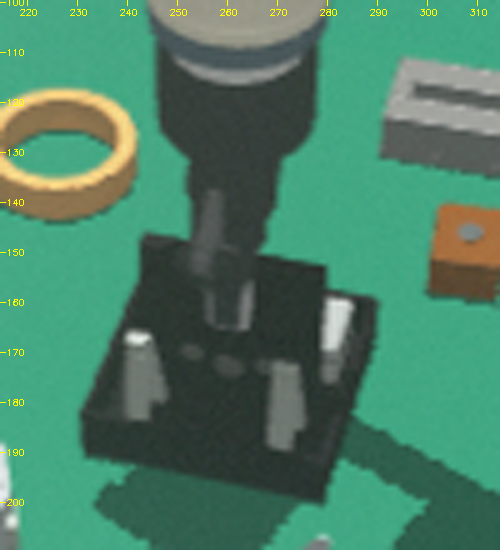

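The panel is behind the ribs (242,170 and 272,180) and before the housings. Lower the last few millimetres.

Request:
{"method": "arm_command", "body": {"plan": [{"translation": [0,0,0.1],"twist": 0,"gripper": 0},{"translation": [0,0,0.15],"twist": 0,"gripper": 0},{"translation": [0,0,0.2],"twist": 0,"gripper": 0},{"translation": [0,0,0.25],"twist": 0,"gripper": 0},{"translation": [0,0,0.25],"twist": 0,"gripper": 0}]}}

```text
clock: 6.18
eef_pos: [579.9, -77.6, 63.4]
tcp_rot: [-3.142, 0.004, -1.424]
contact_force: [0.5, -0.1, -1.8]
opening: 0.11
```

Request:
{"method": "arm_command", "body": {"plan": [{"translation": [0,0,0.05],"twist": 0,"gripper": 0},{"translation": [0,0,0.1],"twist": 0,"gripper": 0},{"translation": [0,0,0.15],"twist": 0,"gripper": 0},{"translation": [0,0,0.15],"twist": 0,"gripper": 0},{"translation": [0,0,0.15],"twist": 0,"gripper": 0}]}}

```text
clock: 6.6
eef_pos: [580.2, -77.6, 62.6]
tcp_rot: [-3.141, 0.004, -1.424]
contact_force: [-2.0, 0.1, 5.4]
opening: 0.108
```

Foot touches the tray floor (+5 N). Now I open a little, keeping the front finger close.

Request:
{"method": "arm_command", "body": {"plan": [{"translation": [0,0,-0.05],"twist": 0,"gripper": 0.15},{"translation": [0,0,-0.05],"twist": 0,"gripper": 0.2},{"translation": [0,0,-0.05],"twist": 0,"gripper": 0.25},{"translation": [0,0,-0.05],"twist": 0,"gripper": 0.25},{"translation": [0,0,-0.05],"twist": 0,"gripper": 0.25}]}}

```text
clock: 7.02
eef_pos: [580.2, -77.6, 63.0]
tcp_rot: [-3.141, 0.004, -1.424]
contact_force: [-0.2, -0.3, -0.4]
opening: 0.252
```

```bash
python3 -c "
from h import *
from rig import grab_frame
crop(grab_frame('side'),215,100,100,110,5,'pics/s5.png')
go()"
```

```text
t 7.07 pos [580.2 -77.6  63. ] yaw -81.61 F [-0.3  0.6 -0. ] op 0.25
cm [ 0.  0. -0.] twist 0
```

View pics/s5.png

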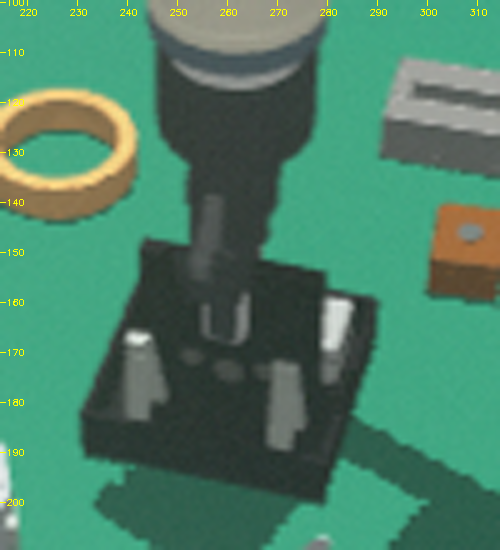

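Panel stands free and upright in the tray. Widen while following with the front finger, then push the top towards the ribs.

Request:
{"method": "arm_command", "body": {"plan": [{"translation": [-0.3,0,0],"twist": 0,"gripper": 0.35},{"translation": [-0.8,0,0],"twist": 0,"gripper": 0.45},{"translation": [-1.3,0,0],"twist": 0,"gripper": 0.55},{"translation": [-1.8,0,0],"twist": 0,"gripper": 0.6},{"translation": [-2.0,0,0],"twist": 0,"gripper": 0.6}]}}

```text
clock: 7.48
eef_pos: [577.0, -56.9, 63.0]
tcp_rot: [-3.141, 0.004, -1.424]
contact_force: [0.9, -0.8, 0.0]
opening: 0.594
```

Request:
{"method": "arm_command", "body": {"plan": [{"translation": [-0.2,0,0],"twist": 0,"gripper": 0.6},{"translation": [-0.5,0,0],"twist": 0,"gripper": 0.6},{"translation": [-0.8,0,0],"twist": 0,"gripper": 0.6},{"translation": [-1.1,0,0],"twist": 0,"gripper": 0.6},{"translation": [-1.4,0,0],"twist": 0,"gripper": 0.6}]}}

```text
clock: 7.9
eef_pos: [575.0, -42.7, 63.1]
tcp_rot: [-3.141, 0.004, -1.424]
contact_force: [-0.6, -0.6, -0.1]
opening: 0.602
```

```bash
python3 -c "
from h import *
from rig import grab_frame
crop(grab_frame('side'),215,100,100,110,5,'pics/s6.png')
go()"
```

```text
t 7.95 pos [574.9 -42.3  63.1] yaw -81.58 F [-0.5  0.  -0.2] op 0.6
cm [ 0.  0. -0.] twist 0
```

View pics/s6.png

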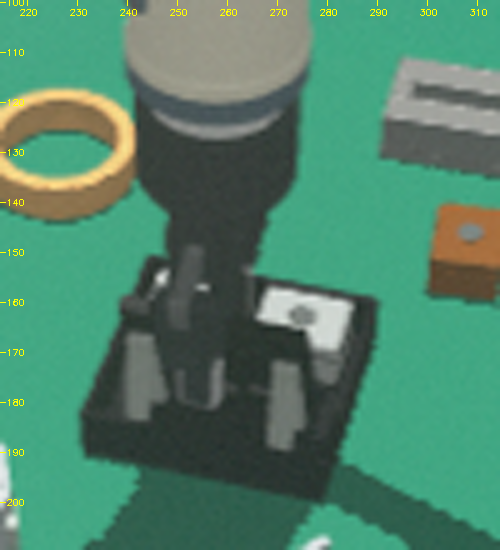

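The panel has tipped onto the ribs (top edge now near (265,167)). Back off a little and rise.

Request:
{"method": "arm_command", "body": {"plan": [{"translation": [0.3,0,0],"twist": 0,"gripper": 0.65},{"translation": [0.6,0,-0.5],"twist": 0,"gripper": 0.65},{"translation": [0.6,0,-2.5],"twist": 0,"gripper": 0.65},{"translation": [0.6,0,-5],"twist": 0,"gripper": 0.65},{"translation": [0.6,0,-8],"twist": 0,"gripper": 0.65}]}}

```text
clock: 8.37
eef_pos: [574.7, -49.1, 143.1]
tcp_rot: [3.139, 0.005, -1.424]
contact_force: [-0.0, 0.2, -0.7]
opening: 0.649
```

Request:
{"method": "arm_command", "body": {"plan": [{"translation": [2,0,-2],"twist": 0.1,"gripper": 1},{"translation": [5,-0.5,-2],"twist": 0.2,"gripper": 1},{"translation": [8,-1,-2],"twist": 0.3,"gripper": 1},{"translation": [12,-1.5,-2],"twist": 0.4,"gripper": 1},{"translation": [15,-1.5,-2],"twist": 0.5,"gripper": 1}]}}

```text
clock: 8.78
eef_pos: [612.7, -198.2, 163.3]
tcp_rot: [3.139, 0.003, -1.929]
contact_force: [-0.0, 0.0, -0.3]
opening: 0.999
```

```bash
python3 -c "
from h import *
from rig import grab_frame
a=grab_frame('side');b=grab_frame('top')
crop(a,165,100,150,180,3.3,'pics/s7.png');crop(b,180,130,170,120,4.5,'pics/t7.png')
go()"
```

```text
t 8.88 pos [ 612.2 -200.1  162.8] yaw -110.66 F [-0.2  1.2  0.2] op 1.002
cm [ 0.  0. -0.] twist 0
```

View pics/s7.png

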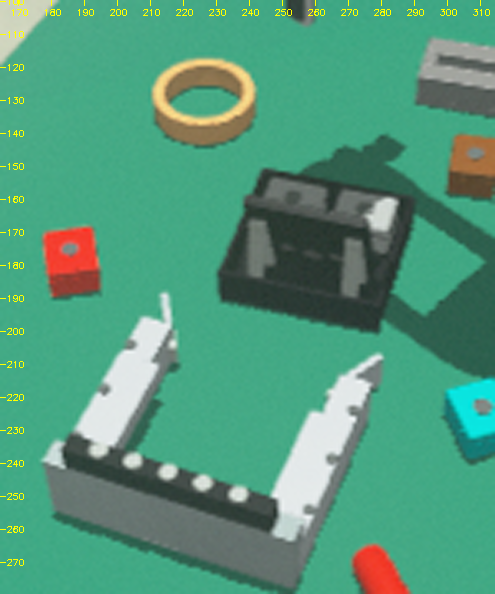

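View pics/t7.png

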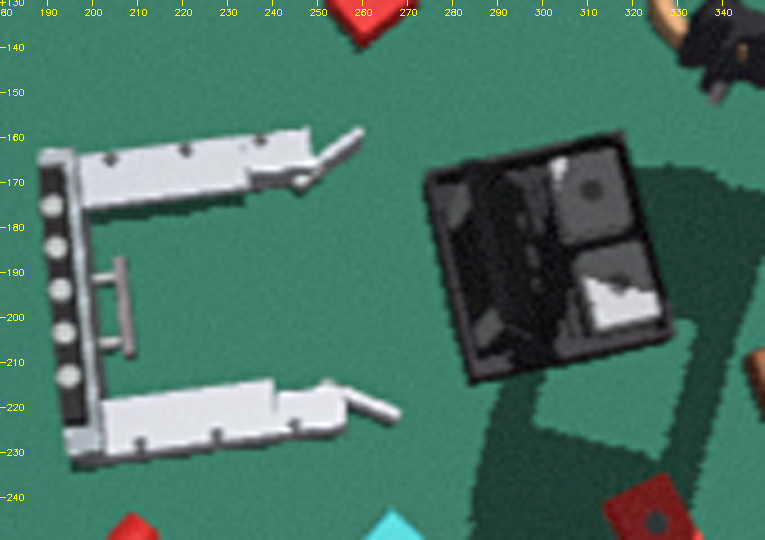

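```bash
python3 -c "
from h import *
w=np.radians(98.3);X=np.array([np.cos(w),np.sin(w)]);Y=np.array([-X[1],X[0]]);c=np.array([580.8,-83.1])
def T(x,y,z): return [*(c+X*x+Y*y),z]
for nm,p in dict(topF1=(38.5,48,101.6),topF2=(38.5,-48,101.6),topR1=(47.9,48,98.2),topR2=(47.9,-48,98.2)).items(): print(nm,np.round(proj('side',T(*p)),1),np.round(proj('top',T(*p)),1))
"
python3 - <<'E'
from h import *
from rig import grab_frame
b=grab_frame('top');g=np.clip(b.astype(float)*2.2,0,255).astype('uint8')
crop(g,265,150,75,72,8,'pics/t8.png')
E
```

```text
topF1 [276.6 165.1] [294.2 200.7]
topF2 [238.9 157.8] [285.3 164.6]
topR1 [275.6 168.7] [290.4 201.7]
topR2 [237.9 161.3] [281.6 165.7]
```

View pics/t8.png

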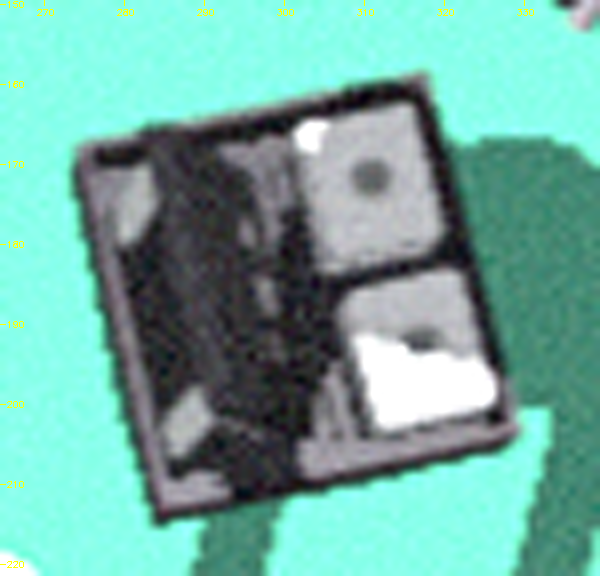

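The panel leans as predicted (top edge from (282,166) to (291,201) in the top view). Next: turn the jaws along the tray's width and come down behind the near wall to push with two open fingers.

```bash
cat >> h.py <<'E'
RO=np.array([574.8,51.5]);RA=np.radians(93.1)
def R(a): return np.array([[np.cos(a),-np.sin(a)],[np.sin(a),np.cos(a)]])
def pushgo(x,y,thdeg,off,z):   # tray pose in rack frame, tool behind by off
    th=RA+np.radians(thdeg); c=RO+R(RA)@np.array([x,y]); t=c-off*np.array([np.cos(th),np.sin(th)])
    go(t[0],t[1],z,np.degrees(th)-90)
def inrack():
    s=sense();q=R(RA).T@(s["eef_pos"][:2]-RO);print("tcp in rack",q.round(1),"yaw rel",round(np.degrees(s["tcp_rot"][2]-RA)+90,2),"z",s["eef_pos"][2].round(1),"Frack",(R(RA).T@s["contact_force"][:2]).round(1),s["contact_force"][2].round(1))
E
python3 -c "
from h import *
print(ray('top',340,128,12),ray('top',357,213,20))
pushgo(-134.6,1.3,5.2,97,160);inrack()"
```

```text
[ 745.10005934 -210.16651071   12.        ] [ 498.20652637 -225.3251854    20.        ]
t 8.93 pos [ 611.5 -197.8  162.4] yaw -110.43 F [-0.7  1.4 -1.1] op 1.003
cm [-1.18  2.23  0.24] twist -2.0723
tcp in rack [-250.9  -23.2] yaw rel -113.53 z 162.4 Frack [1.4 0.6] -1.1
```

Request:
{"method": "arm_command", "body": {"plan": [{"translation": [-0.3,0.5,0],"twist": -0.12,"gripper": 1},{"translation": [-0.6,1,0],"twist": -0.24,"gripper": 1},{"translation": [-0.9,1.6,0],"twist": -0.36,"gripper": 1},{"translation": [-1.2,2.2,0],"twist": -0.48,"gripper": 1},{"translation": [-1.2,2.2,0],"twist": -0.6,"gripper": 1}]}}

```text
clock: 9.35
eef_pos: [593.8, -177.0, 162.6]
tcp_rot: [3.139, 0.006, -1.319]
contact_force: [0.3, 1.0, 0.2]
opening: 1.002
```

Request:
{"method": "arm_command", "body": {"plan": [{"translation": [0,0,0],"twist": -0.12,"gripper": 1},{"translation": [0,0,0],"twist": -0.24,"gripper": 1},{"translation": [0,0,0],"twist": -0.36,"gripper": 1},{"translation": [0,0,0],"twist": -0.48,"gripper": 1},{"translation": [0,0,0],"twist": -0.6,"gripper": 1}]}}

```text
clock: 9.77
eef_pos: [593.4, -175.7, 162.8]
tcp_rot: [-3.14, 0.007, -0.71]
contact_force: [0.8, -0.1, -1.1]
opening: 1.0
```

Request:
{"method": "arm_command", "body": {"plan": [{"translation": [0,0,0],"twist": -0.12,"gripper": 1},{"translation": [0,0,0],"twist": -0.24,"gripper": 1},{"translation": [0,0,0],"twist": -0.36,"gripper": 1},{"translation": [0,0,0],"twist": -0.48,"gripper": 1},{"translation": [0,0,0],"twist": -0.6,"gripper": 1}]}}

```text
clock: 10.18
eef_pos: [592.9, -174.5, 163.0]
tcp_rot: [-3.136, 0.006, -0.102]
contact_force: [0.3, 0.6, 0.1]
opening: 1.0
```

```bash
python3 -c "
from h import *
pushgo(-134.6,1.3,5.2,97,60);inrack()"
```

```text
t 10.18 pos [ 592.9 -174.5  163. ] yaw -5.84 F [0.3 0.6 0.1] op 1.0
cm [ 0.23  0.42 10.3 ] twist -0.2467
tcp in rack [-226.7   -5.8] yaw rel -8.94 z 163.0 Frack [ 0.6 -0.3] 0.1
```

Request:
{"method": "arm_command", "body": {"plan": [{"translation": [0.1,0.2,1],"twist": -0.12,"gripper": 1},{"translation": [0.2,0.4,3],"twist": -0.247,"gripper": 1},{"translation": [0.2,0.4,5],"twist": -0.247,"gripper": 1},{"translation": [0.2,0.4,7],"twist": -0.247,"gripper": 1},{"translation": [0.2,0.4,9],"twist": -0.247,"gripper": 1}]}}

```text
clock: 10.6
eef_pos: [593.7, -177.0, 72.5]
tcp_rot: [-3.135, 0.004, 0.148]
contact_force: [-0.1, -0.6, -0.1]
opening: 1.007
```

```bash
python3 -c "
from h import *
from rig import grab_frame
cv2.imwrite('pics/s9.png',grab_frame('side'));crop(grab_frame('top'),180,130,220,120,3.5,'pics/t9.png')
pushgo(-134.6,1.3,5.2,97,5);inrack()"
```

```text
t 10.7 pos [ 591.4 -176.4   70.2] yaw 8.44 F [-0.8 -0.1 -0.1] op 0.998
cm [0.29 0.3  6.52] twist 0.0024
tcp in rack [-228.5   -4.3] yaw rel 5.34 z 70.2 Frack [-0.   0.8] -0.1
```

View pics/s9.png

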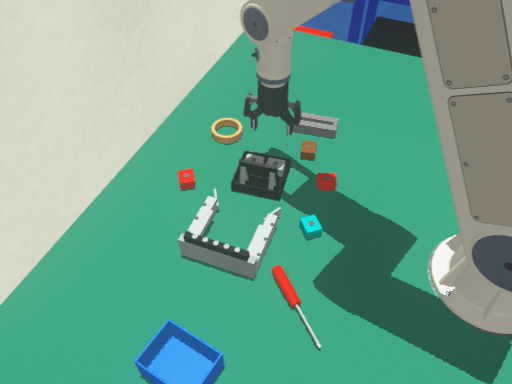

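View pics/t9.png

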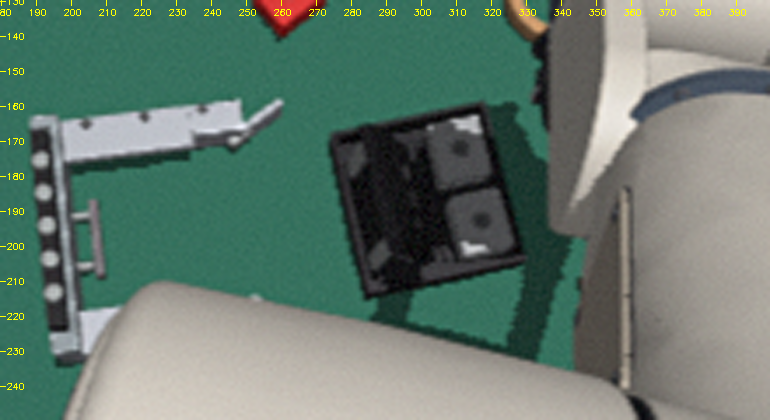

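Gripper is behind the tray with the fingers at (252,125) and (291,130), clear of tape and stand. Lower.

Request:
{"method": "arm_command", "body": {"plan": [{"translation": [0.1,0.2,1],"twist": 0,"gripper": 1},{"translation": [0.2,0.3,2.5],"twist": 0,"gripper": 1},{"translation": [0.25,0.3,4],"twist": 0,"gripper": 1},{"translation": [0.25,0.3,5.3],"twist": 0,"gripper": 1},{"translation": [0.25,0.3,6],"twist": 0,"gripper": 1}]}}

```text
clock: 11.12
eef_pos: [593.4, -178.2, 9.2]
tcp_rot: [-3.132, 0.01, 0.148]
contact_force: [-0.9, 0.2, -0.2]
opening: 0.996
```

```bash
python3 -c "
from h import *
pushgo(-134.6,1.3,5.2,82,5);inrack()"
```

```text
t 11.12 pos [ 593.4 -178.2    9.2] yaw 8.47 F [-0.9  0.2 -0.2] op 0.996
cm [ 0.13 -1.41  0.42] twist 0.003
tcp in rack [-230.4   -6.2] yaw rel 5.37 z 9.2 Frack [0.2 0.9] -0.2
```

Request:
{"method": "arm_command", "body": {"plan": [{"translation": [0.1,-0.2,0.3],"twist": 0,"gripper": 1},{"translation": [0.1,-0.5,0.4],"twist": 0,"gripper": 1},{"translation": [0.13,-0.9,0.4],"twist": 0,"gripper": 1},{"translation": [0.13,-1.2,0.4],"twist": 0,"gripper": 1},{"translation": [0.13,-1.4,0.4],"twist": 0,"gripper": 1}]}}

```text
clock: 11.53
eef_pos: [593.0, -163.7, 6.1]
tcp_rot: [-3.132, 0.009, 0.148]
contact_force: [0.3, -0.1, -0.2]
opening: 0.996
```

Request:
{"method": "arm_command", "body": {"plan": [{"translation": [0,-0.1,0],"twist": 0,"gripper": 1},{"translation": [0,-0.3,0],"twist": 0,"gripper": 1},{"translation": [0,-0.5,0],"twist": 0,"gripper": 1},{"translation": [0,-0.7,0],"twist": 0,"gripper": 1},{"translation": [0,-0.9,0],"twist": 0,"gripper": 1}]}}

```text
clock: 11.95
eef_pos: [591.8, -154.8, 6.3]
tcp_rot: [-3.132, 0.009, 0.148]
contact_force: [1.2, -4.2, -0.8]
opening: 0.996
```

```bash
python3 -c "
from h import *
pushgo(-134.6,1.3,5.2,73,5);inrack()"
```

```text
t 11.95 pos [ 591.8 -154.8    6.3] yaw 8.49 F [ 1.2 -4.2 -0.8] op 0.996
cm [-0.05  0.03  0.13] twist 0.0034
tcp in rack [-206.9   -5.8] yaw rel 5.39 z 6.3 Frack [-4.2 -1. ] -0.8
```

Contact (4 N). Push along a line that straightens the tray.

```bash
python3 -c "
from h import *
pushgo(-110,0.8,3.3,73,6);pushgo(-85,0.3,1.3,73,6)"
```

```text
t 11.95 pos [ 591.8 -154.8    6.3] yaw 8.49 F [ 1.2 -4.2 -0.8] op 0.996
cm [-0.01 -2.41  0.03] twist 0.0365
t 11.95 pos [ 591.8 -154.8    6.3] yaw 8.49 F [ 1.2 -4.2 -0.8] op 0.996
cm [ 0.02 -4.91  0.03] twist 0.0714
```

Request:
{"method": "arm_command", "body": {"plan": [{"translation": [0,-0.5,0],"twist": 0.007,"gripper": 1},{"translation": [0,-1,0],"twist": 0.015,"gripper": 1},{"translation": [0,-1.5,0],"twist": 0.022,"gripper": 1},{"translation": [0,-2,0],"twist": 0.03,"gripper": 1},{"translation": [0,-2.4,0],"twist": 0.036,"gripper": 1}]}}

```text
clock: 12.37
eef_pos: [588.0, -130.5, 6.4]
tcp_rot: [-3.133, 0.009, 0.112]
contact_force: [0.1, -4.1, -2.4]
opening: 1.002
```

```bash
python3 -c "
from h import *
from rig import grab_frame
crop(grab_frame('side'),165,100,150,180,3.3,'pics/s10.png');crop(grab_frame('top'),180,130,170,120,4.5,'pics/t10.png')
inrack();pushgo(-85,0.3,1.3,73,6)"
```

```text
tcp in rack [-182.    -3.3] yaw rel 3.33 z 6.4 Frack [ 0.2 -0.7] 0.1
t 12.47 pos [ 588.  -130.     6.4] yaw 6.43 F [0.7 0.2 0.1] op 1.004
cm [-0.06 -2.41  0.04] twist 0.0353
```

View pics/s10.png

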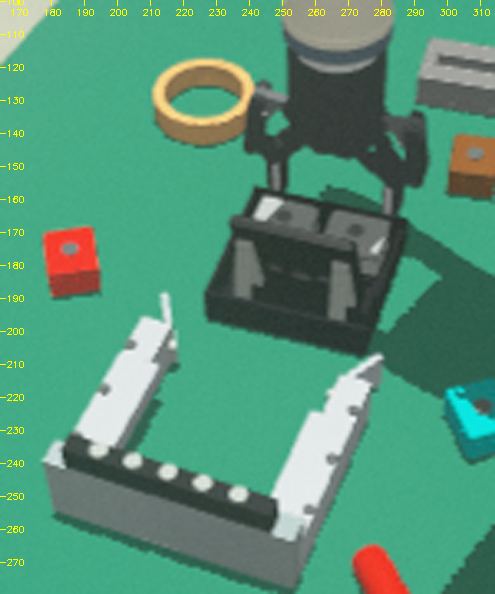

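View pics/t10.png

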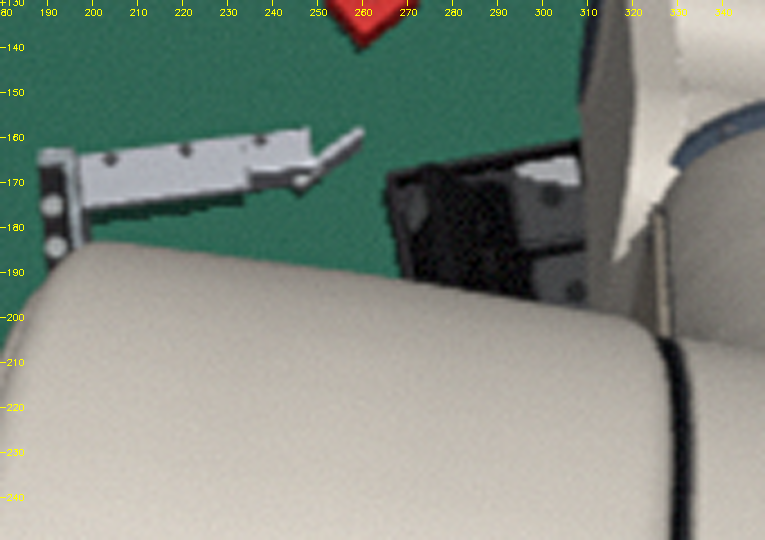

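The tray has moved ~25 mm straight, with panel and housings undisturbed. Its rim front corners are at side (206,190) and (275,203) or so. Continue.

Request:
{"method": "arm_command", "body": {"plan": [{"translation": [0,-0.5,0],"twist": 0.007,"gripper": 1},{"translation": [-0.02,-1,0],"twist": 0.015,"gripper": 1},{"translation": [-0.03,-1.5,0],"twist": 0.022,"gripper": 1},{"translation": [-0.05,-2,0],"twist": 0.03,"gripper": 1},{"translation": [-0.06,-2.4,0],"twist": 0.036,"gripper": 1}]}}

```text
clock: 12.88
eef_pos: [584.4, -105.7, 6.6]
tcp_rot: [-3.132, 0.01, 0.076]
contact_force: [-0.2, -3.6, -1.7]
opening: 0.999
```

```bash
python3 -c "
from h import *
from rig import grab_frame
inrack();pushgo(-60,0,0,73,6)
crop(grab_frame('side'),165,140,150,140,5,'pics/s11.png')"
```

```text
tcp in rack [-157.5   -1.1] yaw rel 1.23 z 6.6 Frack [-3.5  0.4] -1.7
t 12.88 pos [ 584.4 -105.7    6.6] yaw 4.33 F [-0.2 -3.6 -1.7] op 0.999
cm [-0.06 -2.45  0.06] twist 0.0214
```

View pics/s11.png

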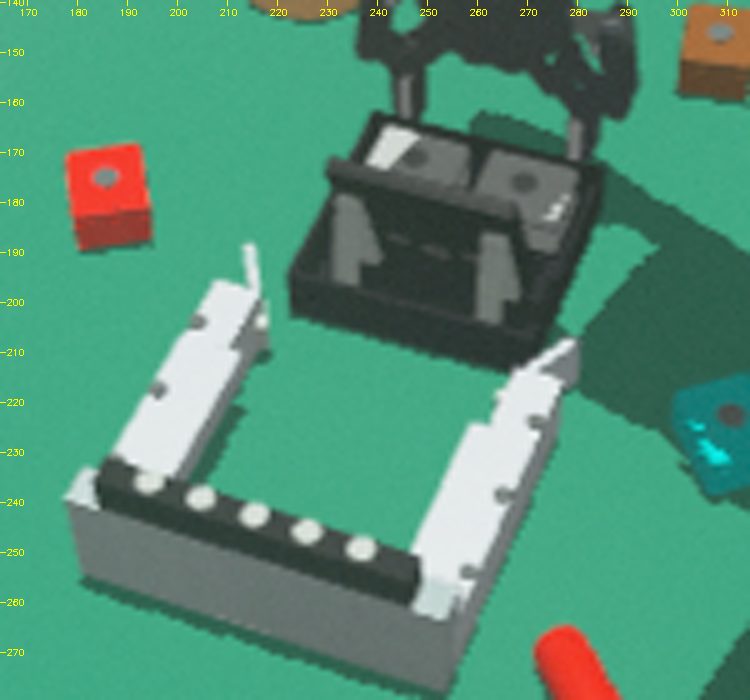

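```bash
cat >> h.py <<'E'
def r2(n,u,v,z): return (R(RA).T@(ray(n,u,v,z)[:2]-RO)).round(1)
E
python3 -c "
from h import *
for u,v,z in((222.5,194.5,30),(222.7,203,0),(239.3,163,30),(285,172.5,30),(274,206,30),(268.5,214,0)): print((u,v),r2('side',u,v,z))
print('flare', r2('side',214.5,189,32),r2('side',280,207.5,32))"
```

```text
(222.5, 194.5) [-22.6 -61.6]
(222.7, 203) [-19.8 -61.6]
(239.3, 163) [-141.5  -64.1]
(285, 172.5) [-151.    61.4]
(274, 206) [-32.8  71.8]
(268.5, 214) [-27.2  60.1]
flare [-30.9 -87.2] [-31.9  87.5]
```

Tray is within ~2 mm of the axis and about 1–2° askew. Continue slowly into the mouth.

Request:
{"method": "arm_command", "body": {"plan": [{"translation": [0,-0.4,0],"twist": 0.007,"gripper": 1},{"translation": [0,-0.9,0],"twist": 0.015,"gripper": 1},{"translation": [0,-1.4,0],"twist": 0.022,"gripper": 1},{"translation": [-0.0,-1.9,0.03],"twist": 0.025,"gripper": 1},{"translation": [-0.0,-2.4,0.05],"twist": 0.025,"gripper": 1}]}}

```text
clock: 13.35
eef_pos: [582.9, -81.0, 6.7]
tcp_rot: [-3.133, 0.01, 0.05]
contact_force: [-0.9, -11.0, 2.2]
opening: 0.998
```

```bash
python3 -c "
from h import *
from rig import grab_frame
inrack();pushgo(-35,0,0,73,6)
crop(grab_frame('side'),165,140,150,140,5,'pics/s12.png')"
```

```text
tcp in rack [-132.8   -0.9] yaw rel -0.22 z 6.7 Frack [-11.    1.5] 2.2
t 13.35 pos [582.9 -81.    6.7] yaw 2.88 F [ -0.9 -11.    2.2] op 0.998
cm [-0.1  -2.48  0.07] twist -0.0038
```

View pics/s12.png

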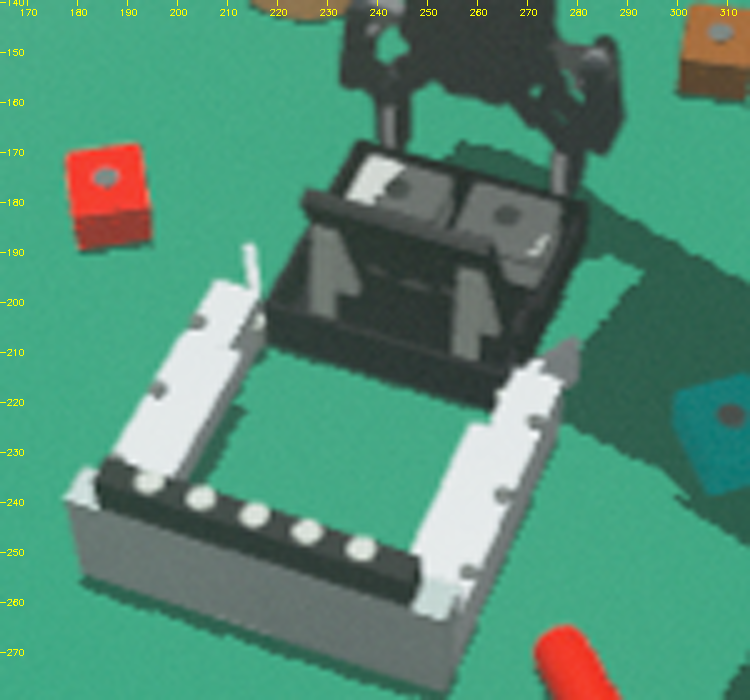

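```bash
python3 -c "
from h import *
for u,v,z in((217.5,201,30),(217.7,209.5,0),(236.3,168.5,30),(281.5,180.5,30)): print((u,v),r2('side',u,v,z))
print(sense()['wrist_torque'])"
```

```text
(217.5, 201) [  1.5 -64.7]
(217.7, 209.5) [  4.4 -64.9]
(236.3, 168.5) [-119.6  -63.8]
(281.5, 180.5) [-120.6   61.9]
[-0.69879519  0.038455    0.0088574 ]
```

Tray well aligned at the mouth (side edges at y ≈ −64.5 front and −63.8 rear; front at x ≈ 2). Push on gently.

Request:
{"method": "arm_command", "body": {"plan": [{"translation": [0,-0.2,0],"twist": -0.002,"gripper": 1},{"translation": [0,-0.4,0],"twist": -0.004,"gripper": 1},{"translation": [0,-0.6,0],"twist": -0.004,"gripper": 1},{"translation": [0,-0.8,0],"twist": -0.004,"gripper": 1},{"translation": [0,-1,0],"twist": -0.004,"gripper": 1}]}}

```text
clock: 13.82
eef_pos: [582.2, -70.3, 6.7]
tcp_rot: [-3.133, 0.01, 0.054]
contact_force: [0.0, -6.1, -2.8]
opening: 0.999
```

```bash
python3 -c "
from h import *
inrack();pushgo(-35,0,0,73,6)"
```

```text
tcp in rack [-122.1   -0.8] yaw rel 0.02 z 6.7 Frack [-6.1  0.3] -2.8
t 13.82 pos [582.2 -70.3   6.7] yaw 3.12 F [ 0.  -6.1 -2.8] op 0.999
cm [-0.08 -1.41  0.07] twist 0.0004
```

Force dropped to 6 N, so it is going in. Continue.

Request:
{"method": "arm_command", "body": {"plan": [{"translation": [0,-0.4,0],"twist": 0,"gripper": 1},{"translation": [-0.02,-0.8,0],"twist": 0,"gripper": 1},{"translation": [-0.04,-1.2,0],"twist": 0,"gripper": 1},{"translation": [-0.04,-1.6,0],"twist": 0,"gripper": 1},{"translation": [-0.04,-2,0],"twist": 0,"gripper": 1}]}}

```text
clock: 14.23
eef_pos: [580.6, -50.2, 6.8]
tcp_rot: [-3.133, 0.01, 0.054]
contact_force: [0.2, -5.8, -3.7]
opening: 1.0
```

Request:
{"method": "arm_command", "body": {"plan": [{"translation": [0,-0.4,0],"twist": 0,"gripper": 1},{"translation": [0,-0.8,0],"twist": 0,"gripper": 1},{"translation": [0,-1.2,0],"twist": 0,"gripper": 1},{"translation": [0,-1.6,0],"twist": 0,"gripper": 1},{"translation": [0,-2,0],"twist": 0,"gripper": 1}]}}

```text
clock: 14.65
eef_pos: [579.2, -30.0, 6.8]
tcp_rot: [-3.133, 0.011, 0.054]
contact_force: [0.2, -5.6, -3.9]
opening: 0.999
```

```bash
python3 -c "
from h import *
from rig import grab_frame
inrack()
crop(grab_frame('side'),165,140,150,140,5,'pics/s13.png')"
```

```text
tcp in rack [-81.6  -0. ] yaw rel 0.01 z 6.8 Frack [-5.6  0.1] -3.9
```

View pics/s13.png

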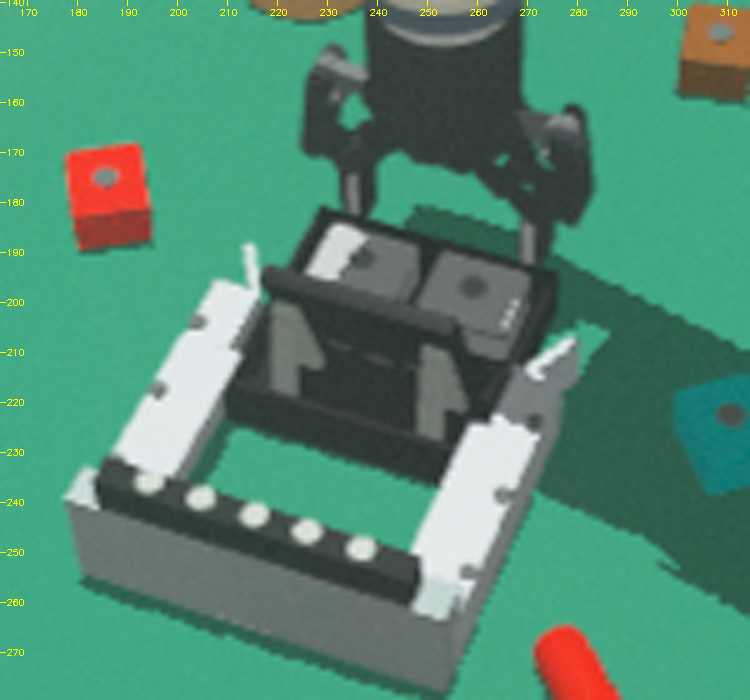

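Tray is sliding in straight and the panel is still leaning. Continue at the same pace.

Request:
{"method": "arm_command", "body": {"plan": [{"translation": [0,-0.4,0],"twist": 0,"gripper": 1},{"translation": [0,-0.8,0],"twist": 0,"gripper": 1},{"translation": [0,-1.2,0],"twist": 0,"gripper": 1},{"translation": [0,-1.6,0],"twist": 0,"gripper": 1},{"translation": [0,-2,0],"twist": 0,"gripper": 1}]}}

```text
clock: 15.12
eef_pos: [577.9, -9.2, 6.8]
tcp_rot: [-3.133, 0.011, 0.054]
contact_force: [-0.1, -5.7, -2.2]
opening: 1.0
```

Request:
{"method": "arm_command", "body": {"plan": [{"translation": [0,-0.4,0],"twist": 0,"gripper": 1},{"translation": [0,-0.8,0],"twist": 0,"gripper": 1},{"translation": [0,-1.2,0],"twist": 0,"gripper": 1},{"translation": [0,-1.6,0],"twist": 0,"gripper": 1},{"translation": [0,-2,0],"twist": 0,"gripper": 1}]}}

```text
clock: 15.53
eef_pos: [576.6, 10.8, 6.8]
tcp_rot: [-3.134, 0.011, 0.054]
contact_force: [0.5, -6.1, -2.6]
opening: 1.001
```

```bash
python3 -c "
from h import *
from rig import grab_frame
inrack()
crop(grab_frame('side'),165,140,150,140,5,'pics/s14.png')"
```

```text
tcp in rack [-40.7   0.4] yaw rel 0.0 z 6.8 Frack [-6.1 -0.2] -2.6
```

View pics/s14.png

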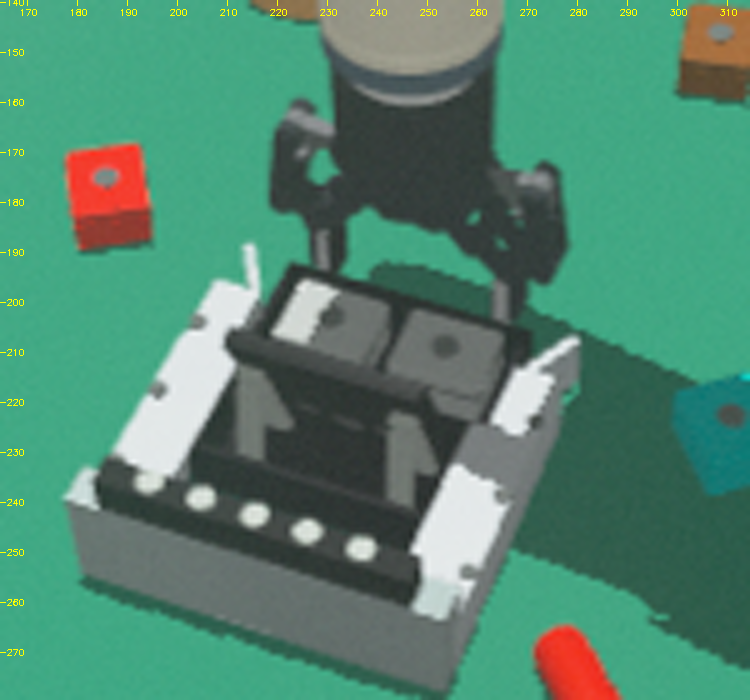

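```bash
python3 -c "
from h import *
for u,v,z in((222.5,192.3,30),(270.8,206,30)): print((u,v),r2('side',u,v,z))"
```

```text
(222.5, 192.3) [-29.4 -64.6]
(270.8, 206) [-30.   64.4]
```

Request:
{"method": "arm_command", "body": {"plan": [{"translation": [0,-0.4,0],"twist": 0,"gripper": 1},{"translation": [0,-0.8,0],"twist": 0,"gripper": 1},{"translation": [0,-1.2,0],"twist": 0,"gripper": 1},{"translation": [0,-1.6,0],"twist": 0,"gripper": 1},{"translation": [0,-2,0],"twist": 0,"gripper": 1}]}}

```text
clock: 16.0
eef_pos: [575.2, 31.4, 6.9]
tcp_rot: [-3.134, 0.012, 0.054]
contact_force: [0.8, -6.1, -3.7]
opening: 0.999
```

Request:
{"method": "arm_command", "body": {"plan": [{"translation": [0,-0.2,0],"twist": 0,"gripper": 1},{"translation": [0,-0.4,0],"twist": 0,"gripper": 1},{"translation": [0,-0.6,0],"twist": 0,"gripper": 1},{"translation": [0,-0.8,0],"twist": 0,"gripper": 1},{"translation": [0,-1,0],"twist": 0,"gripper": 1}]}}

```text
clock: 16.42
eef_pos: [574.6, 41.0, 6.9]
tcp_rot: [-3.134, 0.012, 0.054]
contact_force: [1.4, -8.7, -2.4]
opening: 0.997
```

```bash
python3 -c "
from h import *
inrack()"
```

```text
tcp in rack [-10.5   0.7] yaw rel 0.02 z 6.9 Frack [-8.8 -0.9] -2.4
```

Ejector engaged (force up ~2.5 N). The tray is at about x = 62.5, and the catches should spring at 74. Slower now.

Request:
{"method": "arm_command", "body": {"plan": [{"translation": [0,-0.2,0],"twist": 0,"gripper": 1},{"translation": [0,-0.4,0],"twist": 0,"gripper": 1},{"translation": [0,-0.6,0],"twist": 0,"gripper": 1},{"translation": [0,-0.8,0],"twist": 0,"gripper": 1},{"translation": [0,-0.8,0],"twist": 0,"gripper": 1}]}}

```text
clock: 16.83
eef_pos: [574.2, 48.6, 6.9]
tcp_rot: [-3.135, 0.012, 0.055]
contact_force: [0.3, -7.6, -3.5]
opening: 0.993
```

Request:
{"method": "arm_command", "body": {"plan": [{"translation": [0,-0.05,0],"twist": 0,"gripper": 1},{"translation": [0,-0.1,0],"twist": 0,"gripper": 1},{"translation": [0,-0.15,0],"twist": 0,"gripper": 1},{"translation": [0,-0.2,0],"twist": 0,"gripper": 1},{"translation": [0,-0.2,0],"twist": 0,"gripper": 1}]}}

```text
clock: 17.25
eef_pos: [574.2, 49.9, 6.9]
tcp_rot: [-3.136, 0.012, 0.055]
contact_force: [1.9, -9.2, -3.1]
opening: 1.002
```

```bash
python3 -c "
from h import *
from rig import grab_frame
inrack()
crop(grab_frame('side'),165,140,150,140,5,'pics/s15.png')"
```

```text
tcp in rack [-1.5  0.7] yaw rel 0.05 z 6.9 Frack [-9.3 -1.4] -3.1
```

View pics/s15.png

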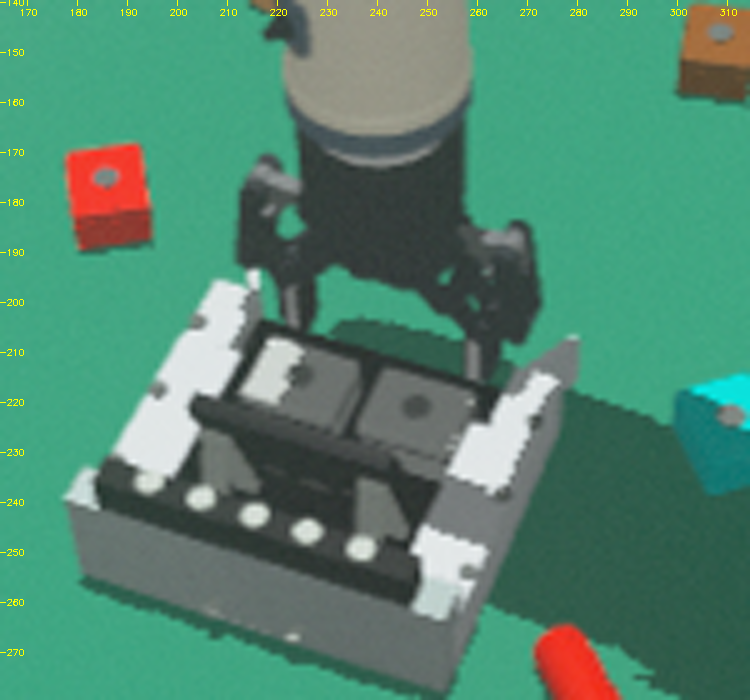

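Tray at ≈71.5. Go on in ~1.5 mm steps.

Request:
{"method": "arm_command", "body": {"plan": [{"translation": [0,-0.04,0],"twist": 0,"gripper": 1},{"translation": [0,-0.08,0],"twist": 0,"gripper": 1},{"translation": [0,-0.12,0],"twist": 0,"gripper": 1},{"translation": [0,-0.16,0],"twist": 0,"gripper": 1},{"translation": [0,-0.2,0],"twist": 0,"gripper": 1}]}}

```text
clock: 17.72
eef_pos: [574.1, 51.4, 6.9]
tcp_rot: [-3.136, 0.012, 0.055]
contact_force: [0.7, -8.2, -2.7]
opening: 1.002
```

Request:
{"method": "arm_command", "body": {"plan": [{"translation": [0,-0.04,0],"twist": 0,"gripper": 1},{"translation": [0,-0.08,0],"twist": 0,"gripper": 1},{"translation": [0,-0.12,0],"twist": 0,"gripper": 1},{"translation": [0,-0.15,0],"twist": 0,"gripper": 1},{"translation": [0,-0.15,0],"twist": 0,"gripper": 1}]}}

```text
clock: 18.13
eef_pos: [574.0, 52.4, 6.9]
tcp_rot: [-3.137, 0.012, 0.055]
contact_force: [1.2, -7.9, -1.7]
opening: 0.996
```

```bash
python3 -c "
from h import *
inrack()"
```

```text
tcp in rack [1.  0.7] yaw rel 0.06 z 6.9 Frack [-8.  -0.8] -1.7
```

Request:
{"method": "arm_command", "body": {"plan": [{"translation": [0,-0.04,0],"twist": 0,"gripper": 1},{"translation": [0,-0.08,0],"twist": 0,"gripper": 1},{"translation": [0,-0.12,0],"twist": 0,"gripper": 1},{"translation": [0,-0.15,0],"twist": 0,"gripper": 1},{"translation": [0,-0.15,0],"twist": 0,"gripper": 1}]}}

```text
clock: 18.55
eef_pos: [574.0, 53.3, 6.9]
tcp_rot: [-3.138, 0.012, 0.055]
contact_force: [1.1, -7.9, -2.2]
opening: 1.003
```

```bash
python3 -c "
from h import *
inrack()"
```

```text
tcp in rack [1.9 0.7] yaw rel 0.07 z 6.9 Frack [-7.9 -0.7] -2.2
```

Request:
{"method": "arm_command", "body": {"plan": [{"translation": [0,-0.04,0],"twist": 0,"gripper": 1},{"translation": [0,-0.08,0],"twist": 0,"gripper": 1},{"translation": [0,-0.12,0],"twist": 0,"gripper": 1},{"translation": [0,-0.16,0],"twist": 0,"gripper": 1},{"translation": [0,-0.16,0],"twist": 0,"gripper": 1}]}}

```text
clock: 18.97
eef_pos: [574.0, 54.3, 6.9]
tcp_rot: [-3.139, 0.012, 0.055]
contact_force: [0.7, -9.2, -2.3]
opening: 0.998
```

```bash
python3 -c "
from h import *
from rig import grab_frame
inrack()
crop(grab_frame('side'),190,180,105,75,7,'pics/s16.png')"
```

```text
tcp in rack [2.9 0.7] yaw rel 0.07 z 6.9 Frack [-9.2 -0.2] -2.3
```

View pics/s16.png

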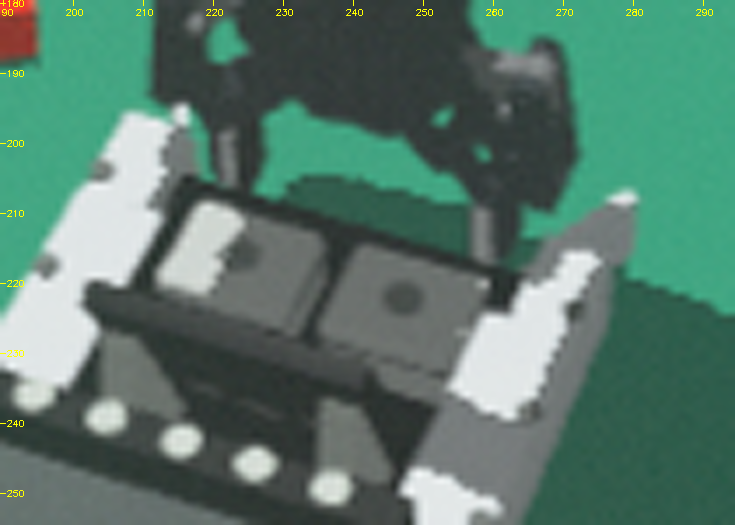

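```bash
python3 -c "
from h import *
for u,v,z in((215.7,204.7,30),(264,218.2,30)): print((u,v),r2('side',u,v,z))"
```

```text
(215.7, 204.7) [ 14.  -64.1]
(264, 218.2) [11.7 61.8]
```

Request:
{"method": "arm_command", "body": {"plan": [{"translation": [0,-0.04,0],"twist": 0,"gripper": 1},{"translation": [0,-0.08,0],"twist": 0,"gripper": 1},{"translation": [0,-0.12,0],"twist": 0,"gripper": 1},{"translation": [0,-0.15,0],"twist": 0,"gripper": 1},{"translation": [0,-0.15,0],"twist": 0,"gripper": 1}]}}

```text
clock: 19.43
eef_pos: [573.9, 55.2, 7.0]
tcp_rot: [-3.139, 0.012, 0.056]
contact_force: [1.8, -8.8, -1.8]
opening: 1.003
```

```bash
python3 -c "
from h import *
inrack()"
```

```text
tcp in rack [3.7 0.7] yaw rel 0.08 z 7.0 Frack [-8.9 -1.3] -1.8
```

Request:
{"method": "arm_command", "body": {"plan": [{"translation": [0,-0.03,0],"twist": 0,"gripper": 1},{"translation": [0,-0.06,0],"twist": 0,"gripper": 1},{"translation": [0,-0.09,0],"twist": 0,"gripper": 1},{"translation": [0,-0.12,0],"twist": 0,"gripper": 1},{"translation": [0,-0.12,0],"twist": 0,"gripper": 1}]}}

```text
clock: 19.85
eef_pos: [573.9, 55.7, 6.9]
tcp_rot: [-3.14, 0.012, 0.056]
contact_force: [1.7, -8.6, -1.5]
opening: 0.997
```

```bash
python3 -c "
from h import *
from rig import grab_frame
inrack()
crop(grab_frame('side'),190,180,105,75,7,'pics/s17.png')"
```

```text
tcp in rack [4.3 0.7] yaw rel 0.09 z 6.9 Frack [-8.7 -1.2] -1.5
```

View pics/s17.png

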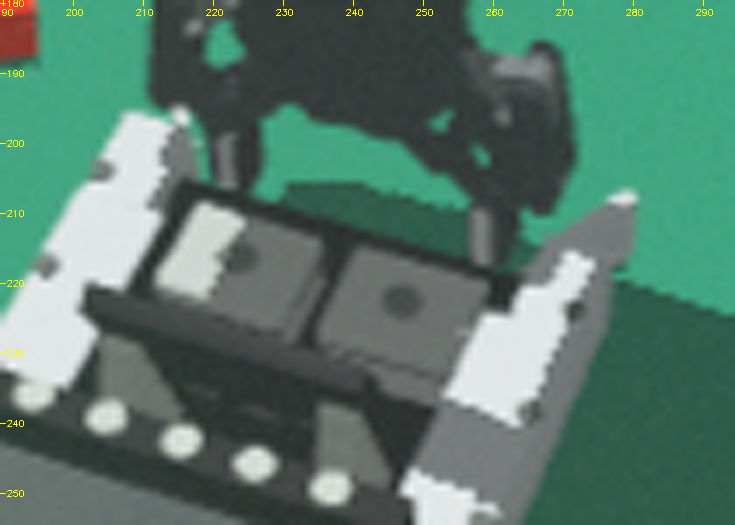

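No stop contact yet (8.7 N). Back off and look at where the tray stays.

Request:
{"method": "arm_command", "body": {"plan": [{"translation": [0,0.3,0],"twist": 0,"gripper": 1},{"translation": [0,0.8,0],"twist": 0,"gripper": 1},{"translation": [0,1.5,0],"twist": 0,"gripper": 1},{"translation": [0,2.5,0],"twist": 0,"gripper": 1},{"translation": [0,4,0],"twist": 0,"gripper": 1}]}}

```text
clock: 20.32
eef_pos: [576.2, 15.6, 7.0]
tcp_rot: [-3.14, 0.011, 0.056]
contact_force: [0.8, 0.3, -0.5]
opening: 0.996
```

```bash
python3 -c "
from h import *
from rig import grab_frame
inrack()
crop(grab_frame('side'),190,180,105,75,7,'pics/s18.png')"
```

```text
tcp in rack [-35.9   0.6] yaw rel 0.13 z 7.0 Frack [ 0.2 -0.8] -0.5
```

View pics/s18.png

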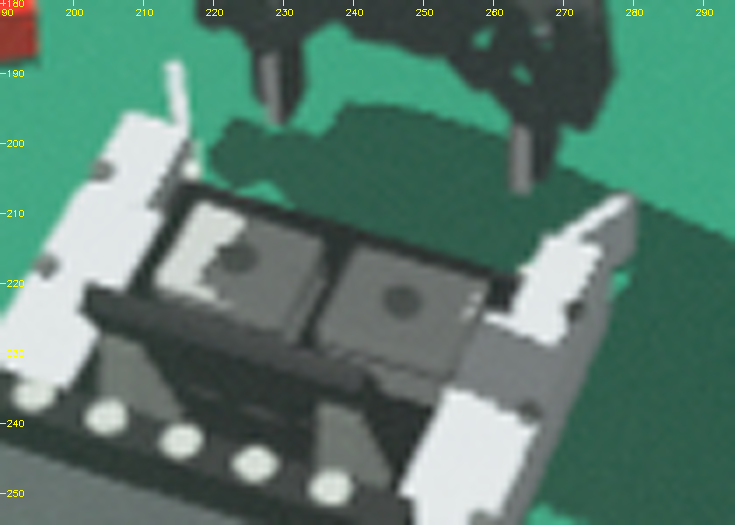

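Left catch nose is visible again behind the tray at (217,203). The right one must be checked, so I move the arm clear.

Request:
{"method": "arm_command", "body": {"plan": [{"translation": [0,1,-1],"twist": 0,"gripper": 1},{"translation": [0,3,-3],"twist": 0,"gripper": 1},{"translation": [0,6,-6],"twist": 0,"gripper": 1},{"translation": [0,9,-10],"twist": 0,"gripper": 1},{"translation": [0,13,-14],"twist": 0,"gripper": 1}]}}

```text
clock: 20.78
eef_pos: [583.7, -101.6, 132.0]
tcp_rot: [-3.14, 0.011, 0.056]
contact_force: [1.2, 0.4, 0.6]
opening: 1.003
```

Request:
{"method": "arm_command", "body": {"plan": [{"translation": [0,4,0],"twist": 0,"gripper": 1},{"translation": [0,8,0],"twist": 0,"gripper": 1},{"translation": [0,12,0],"twist": 0,"gripper": 1},{"translation": [0,16,0],"twist": 0,"gripper": 1},{"translation": [0,19,0],"twist": 0,"gripper": 1}]}}

```text
clock: 21.2
eef_pos: [594.0, -295.2, 133.0]
tcp_rot: [-3.142, 0.01, 0.055]
contact_force: [0.6, 0.3, -0.4]
opening: 1.005
```

Request:
{"method": "arm_command", "body": {"plan": [{"translation": [0,4,0],"twist": 0,"gripper": 1},{"translation": [0,8,0],"twist": 0,"gripper": 1},{"translation": [0,12,0],"twist": 0,"gripper": 1},{"translation": [0,13,0],"twist": 0,"gripper": 1},{"translation": [0,13,0],"twist": 0,"gripper": 1}]}}

```text
clock: 21.62
eef_pos: [600.1, -429.0, 133.5]
tcp_rot: [3.141, 0.009, 0.051]
contact_force: [0.8, 1.3, -0.2]
opening: 1.002
```

```bash
python3 -c "
from h import *
from rig import grab_frame
a=grab_frame('side');b=grab_frame('top');cv2.imwrite('pics/sA.png',a);cv2.imwrite('pics/tA.png',b)
crop(a,190,180,105,75,7,'pics/s19.png');crop(b,180,145,105,95,6,'pics/t19.png')
crop(cv2.imread('pics/side0.png'),245,195,45,35,16,'pics/c0.png');crop(a,245,195,45,35,16,'pics/c1.png')
inrack()"
```

```text
tcp in rack [-4.773e+02  3.000e-01] yaw rel -0.03 z 133.1 Frack [-0.5 -0.2] 0.5
```

View pics/s19.png

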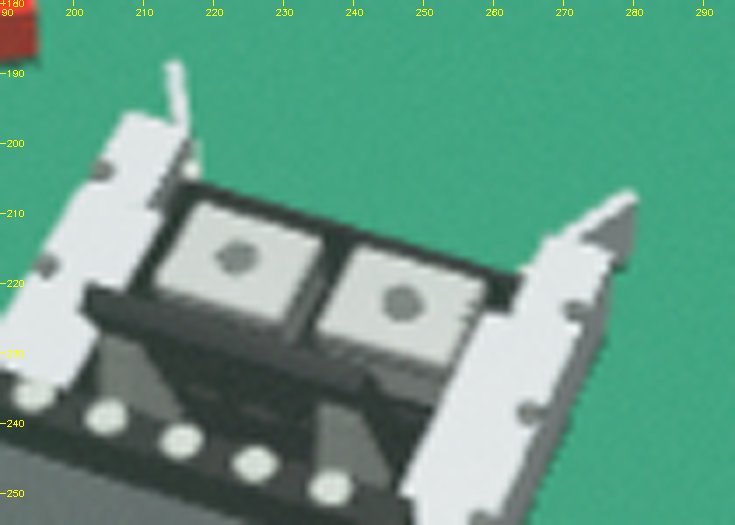

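View pics/t19.png

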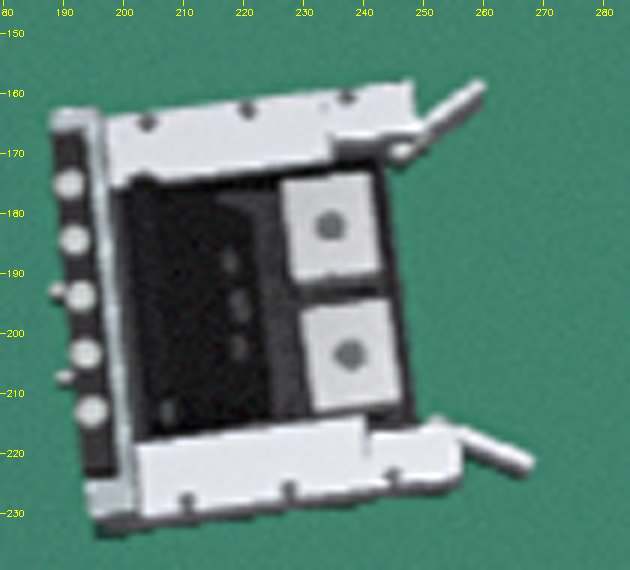

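View pics/c0.png

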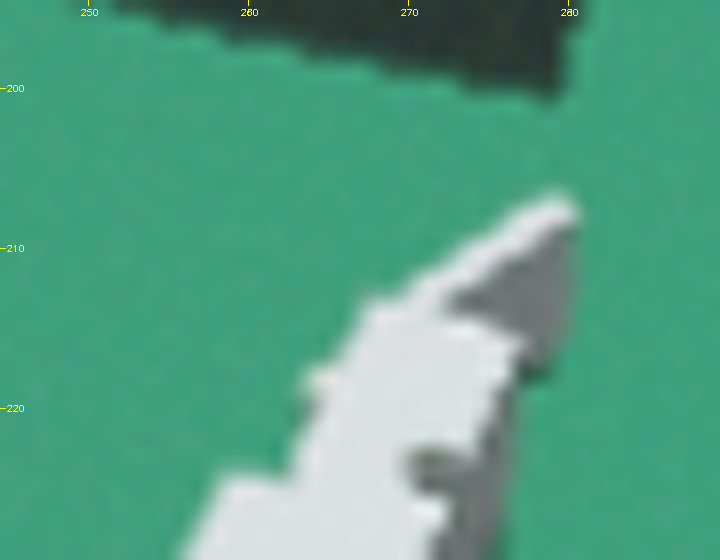

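View pics/c1.png

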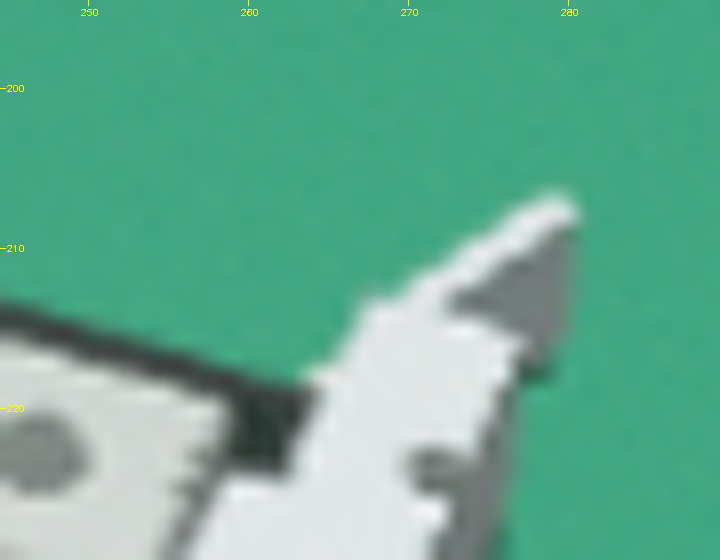

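```bash
python3 -c "
from h import *
for n,u,v in(('top',243,172.5),('top',248.2,214.5),('side',215.7,205.2),('side',263,218.8)): print(n,r2(n,u,v,30))
a=cv2.imread('pics/top0.png');b=cv2.imread('pics/tA.png')
A=[cv2.resize(i[y:y+22,x:x+30],None,fx=12,fy=12,interpolation=cv2.INTER_CUBIC) for (x,y) in((232,155),(238,205)) for i in(a,b)]
cv2.imwrite('pics/cmp.png',np.vstack([np.hstack(A[:2]),np.hstack(A[2:])]))
sa=cv2.imread('pics/side0.png');sb=cv2.imread('pics/sA.png')
A=[cv2.resize(i[y:y+22,x:x+30],None,fx=12,fy=12,interpolation=cv2.INTER_CUBIC) for (x,y) in((203,190),(250,208)) for i in(sa,sb)]
cv2.imwrite('pics/cmps.png',np.vstack([np.hstack(A[:2]),np.hstack(A[2:])]))
"
```

```text
top [ 17.5 -55.5]
top [17.3 60.9]
side [ 15.5 -63.4]
side [14.3 60.1]
```

View pics/cmp.png

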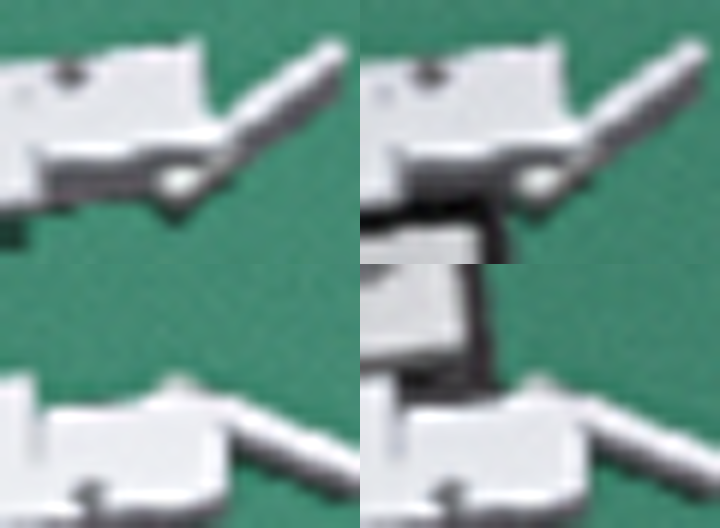

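View pics/cmps.png

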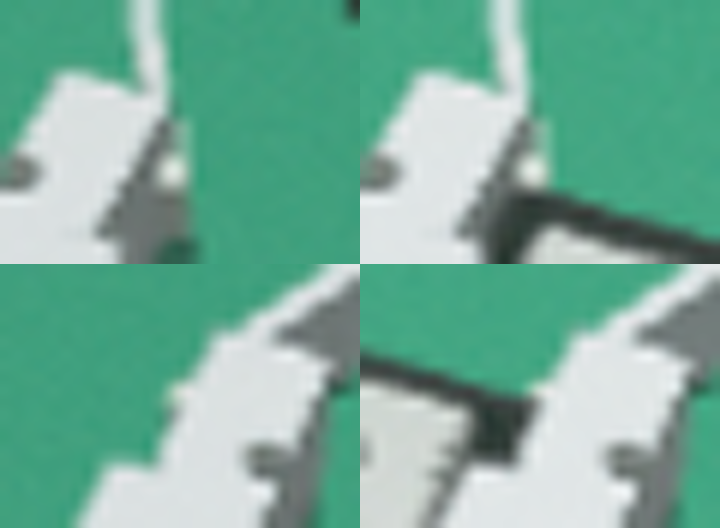

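Both catches look exactly as at the start (fully out), with the tray beyond them. One last check of the panel's lean, then hand in.

```bash
python3 -c "
from h import *
X=np.array([np.cos(RA),np.sin(RA)]);Y=np.array([-X[1],X[0]]);c=RO+X*76
for p in((38.5,48,101.6),(38.5,-48,101.6),(47.9,-48,98.2)): print(p,np.round(proj('side',[*(c+X*p[0]+Y*p[1]),p[2]]),1))
from rig import job
print(sense()['qvel'].round(3)); print(job.sign_off())"
```

```text
(38.5, 48, 101.6) [242.2 231. ]
(38.5, -48, 101.6) [201.7 218.6]
(47.9, -48, 98.2) [200.  222.7]
[ 0.031 -0.01   0.021  0.002 -0.002  0.001]
the job is handed in; nothing more can be done
None
```

The job is done and handed in at about 22 s of the 72 s allowed. I lifted the panel from its stand, stood it behind the toe strip and tipped it onto the ribs with one finger. I then pushed the tray in slowly with two open fingers on its near wall; the highest push force I read was about 11 N, and I saw no contact with the end stop.

**Last checks:**
- **Tray:** it is straight in the rack, with its near wall at about x = 14–17 mm. The two cameras differ by about 2–3 mm (side 14–15.5 mm, top 17.5 mm). Either way the tray's origin falls inside the allowed range, and the end stop caps it at 78 mm.
- **Catches:** both noses look the same as in the first pictures, fully out, with the tray beyond them.
- **Panel:** its top edge matches the predicted lean to within about 2 pixels.
- **Housings:** both stand in the tray before the toe strip.
- **Arm:** it was clear of everything at hand-in.
- **Bystanders:** I never touched the bin, tape ring or screwdriver. I did not measure their positions at the end.

No check failed; the camera difference was the only disagreement.

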